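# Stack heel press blocks crown up, crown down on the corner board

### The job

Put the hat-shaped heel press blocks away on the stacking board, packed tight. First draw the end stop fully back; lay all the crown-up blocks in one row along the far fence, the first pushed square and flush into the corner, each next one up against its neighbour and flush to the far fence; then set each crown-down block on top so its crown drops fully into the groove between two crowns, square and flush to the far fence too. Finish by sliding the end stop up against the last block of the row, and leave the pile of soles, glue jar, hammer and tape core where they are.

Things in the scene. Friction and masses are not known exactly. Their poses are not given: they have to be found in the camera images.
- up_1_mid (a point): Hat-shaped aluminium heel block, 0.24 to 0.38 kg: flange 60 (x) by 68 (y) by 14 mm, red-brown rubber on its flat side; on the other side, mid, a crown 60 (x) by 30 (y) by 30 mm; 44 mm tall. End faces x = +/-30 mm are flat and plumb: grasp there. Lies crown UP, flange below. Point: its centre, 22 mm up. z up. May be absent (3 or 4 of four present).
- up_2_mid (a point): Hat-shaped aluminium heel block, 0.24 to 0.38 kg: flange 60 (x) by 68 (y) by 14 mm, red-brown rubber on its flat side; on the other side, mid, a crown 60 (x) by 30 (y) by 30 mm; 44 mm tall. End faces x = +/-30 mm are flat and plumb: grasp there. Lies crown UP, flange below. Point: its centre, 22 mm up. z up. May be absent (3 or 4 of four present).
- up_3_mid (a point): Hat-shaped aluminium heel block, 0.24 to 0.38 kg: flange 60 (x) by 68 (y) by 14 mm, red-brown rubber on its flat side; on the other side, mid, a crown 60 (x) by 30 (y) by 30 mm; 44 mm tall. End faces x = +/-30 mm are flat and plumb: grasp there. Lies crown UP, flange below. Point: its centre, 22 mm up. z up. May be absent (3 or 4 of four present).
- up_4_mid (a point): Hat-shaped aluminium heel block, 0.24 to 0.38 kg: flange 60 (x) by 68 (y) by 14 mm, red-brown rubber on its flat side; on the other side, mid, a crown 60 (x) by 30 (y) by 30 mm; 44 mm tall. End faces x = +/-30 mm are flat and plumb: grasp there. Lies crown UP, flange below. Point: its centre, 22 mm up. z up. May be absent (3 or 4 of four present).
- down_1_mid (a point): Hat-shaped aluminium heel block, 0.24 to 0.38 kg: flange 60 (x) by 68 (y) by 14 mm, red-brown rubber on its flat side; on the other side, mid, a crown 60 (x) by 30 (y) by 30 mm; 44 mm tall. End faces x = +/-30 mm are flat and plumb: grasp there. Stands crown DOWN, rubber face on top. Point: its centre, 22 mm up. z up. May be absent (1 or 2 of two present).
- down_2_mid (a point): Hat-shaped aluminium heel block, 0.24 to 0.38 kg: flange 60 (x) by 68 (y) by 14 mm, red-brown rubber on its flat side; on the other side, mid, a crown 60 (x) by 30 (y) by 30 mm; 44 mm tall. End faces x = +/-30 mm are flat and plumb: grasp there. Stands crown DOWN, rubber face on top. Point: its centre, 22 mm up. z up. May be absent (1 or 2 of two present).
- corner (a point): Inside corner of the fixed stacking board: the point on its floor (10 mm above the table) where the inner faces of the far and left fences (26 mm high, 14 thick) meet. x points square into the far fence (away from the robot), y into the left fence, z up. Floor: 116 mm towards the robot (-x), 385 mm along the far fence (-y), front open. The row runs from here along -y, blocks' x along this x.
- end_stop (a joint): Sliding end stop: green upright plate parallel to the left fence, 70 by 12 mm, 37 mm high, running along the far fence. Clear gap from left fence to plate = 0.195 m + joint value; 0 is nearest the corner, 0.125 (its end) fully drawn back. About 3 N of friction; stays where it is left.
- stop_face (a point): Centre of the end stop's face that looks to the corner (22 mm above the board's floor, 30 mm from the far fence); axes as the board's.
- stop_grip (a point): The end stop's black upright grip: 24 mm (board's x) by 34 mm (board's y), its top 81 mm above the board's floor; this point is on its axis, 65 mm above the floor, 29 mm behind the stop's face and 37 mm from the far fence.
- sole_pile_mid (a point): Bystander: pile of five straw sandal soles, 92 by 235 mm, 71 mm high; its centre. Leave alone.
- glue_jar_mid (a point): Bystander: amber glue jar, 64 mm across, 85 mm high; its centre. Leave alone.
- mallet_grip (a point): Bystander: hammer, 260 mm long, lying on the table; point on its handle. Leave alone.
- tape_roll_mid (a point): Bystander: empty cardboard tape core, 100 mm across, 24 mm high; its centre. Leave alone.
There are look-alikes about, which are no part of the job. Leave any purple look-alike of the part that bears up_2_mid alone.

How it is judged:
On the way, in this order (a step that is already met when the one before it is completed fails the run):
1. the end stop is drawn fully back (to within 10 mm of its end) (value of joint end_stop above 0.115 m), for 0.2 s.
2. all crown-up blocks lie in one row on the board's floor from the corner, flush to the far fence and against each other (x of up_1_mid in the frame of corner between -0.034 and -0.028 m and angle between the x axis of each of up_1_mid, up_2_mid, up_3_mid, up_4_mid and the x axis of corner, either way round below 0.06 rad and angle between each of up_1_mid, up_2_mid, up_3_mid, up_4_mid's own z axis and vertical below 0.06 rad and z of up_1_mid in the frame of corner between 0.019 and 0.025 m and (y of up_1_mid in the frame of corner between -0.044 and -0.031 m or y of up_1_mid in the frame of corner between -0.112 and -0.099 m or y of up_1_mid in the frame of corner between -0.18 and -0.167 m or y of up_1_mid in the frame of corner between -0.248 and -0.235 m) and x of up_2_mid in the frame of corner between -0.034 and -0.028 m and z of up_2_mid in the frame of corner between 0.019 and 0.025 m and (y of up_2_mid in the frame of corner between -0.044 and -0.031 m or y of up_2_mid in the frame of corner between -0.112 and -0.099 m or y of up_2_mid in the frame of corner between -0.18 and -0.167 m or y of up_2_mid in the frame of corner between -0.248 and -0.235 m) and x of up_3_mid in the frame of corner between -0.034 and -0.028 m and z of up_3_mid in the frame of corner between 0.019 and 0.025 m and (y of up_3_mid in the frame of corner between -0.044 and -0.031 m or y of up_3_mid in the frame of corner between -0.112 and -0.099 m or y of up_3_mid in the frame of corner between -0.18 and -0.167 m or y of up_3_mid in the frame of corner between -0.248 and -0.235 m) and x of up_4_mid in the frame of corner between -0.034 and -0.028 m and z of up_4_mid in the frame of corner between 0.019 and 0.025 m and (y of up_4_mid in the frame of corner between -0.044 and -0.031 m or y of up_4_mid in the frame of corner between -0.112 and -0.099 m or y of up_4_mid in the frame of corner between -0.18 and -0.167 m or y of up_4_mid in the frame of corner between -0.248 and -0.235 m) and (y of up_1_mid in the frame of corner between -0.044 and -0.031 m or y of up_2_mid in the frame of corner between -0.044 and -0.031 m or y of up_3_mid in the frame of corner between -0.044 and -0.031 m or y of up_4_mid in the frame of corner between -0.044 and -0.031 m) and (y of up_1_mid in the frame of corner between -0.112 and -0.099 m or y of up_2_mid in the frame of corner between -0.112 and -0.099 m or y of up_3_mid in the frame of corner between -0.112 and -0.099 m or y of up_4_mid in the frame of corner between -0.112 and -0.099 m) and (y of up_1_mid in the frame of corner between -0.18 and -0.167 m or y of up_2_mid in the frame of corner between -0.18 and -0.167 m or y of up_3_mid in the frame of corner between -0.18 and -0.167 m or y of up_4_mid in the frame of corner between -0.18 and -0.167 m)), for 0.2 s.
At the end, for the whole second after the job is handed in: Crown-up blocks flat in one gapless row from the corner (each within 5 mm of place); crown-down blocks on their flanges between two crowns; all level and square within 0.06 rad and within 4 mm of the far fence; end stop within 4 mm of the last block (x of up_1_mid in the frame of corner between -0.034 and -0.028 m and angle between the x axis of each of up_1_mid, up_2_mid, up_3_mid, up_4_mid, down_1_mid, down_2_mid and the x axis of corner, either way round below 0.06 rad and angle between each of up_1_mid, up_2_mid, up_3_mid, up_4_mid, down_1_mid, down_2_mid's own z axis and vertical below 0.06 rad and z of up_1_mid in the frame of corner between 0.019 and 0.025 m and (y of up_1_mid in the frame of corner between -0.039 and -0.031 m or y of up_1_mid in the frame of corner between -0.107 and -0.099 m or y of up_1_mid in the frame of corner between -0.175 and -0.167 m or y of up_1_mid in the frame of corner between -0.243 and -0.235 m) and x of up_2_mid in the frame of corner between -0.034 and -0.028 m and z of up_2_mid in the frame of corner between 0.019 and 0.025 m and (y of up_2_mid in the frame of corner between -0.039 and -0.031 m or y of up_2_mid in the frame of corner between -0.107 and -0.099 m or y of up_2_mid in the frame of corner between -0.175 and -0.167 m or y of up_2_mid in the frame of corner between -0.243 and -0.235 m) and x of up_3_mid in the frame of corner between -0.034 and -0.028 m and z of up_3_mid in the frame of corner between 0.019 and 0.025 m and (y of up_3_mid in the frame of corner between -0.039 and -0.031 m or y of up_3_mid in the frame of corner between -0.107 and -0.099 m or y of up_3_mid in the frame of corner between -0.175 and -0.167 m or y of up_3_mid in the frame of corner between -0.243 and -0.235 m) and x of up_4_mid in the frame of corner between -0.034 and -0.028 m and z of up_4_mid in the frame of corner between 0.019 and 0.025 m and (y of up_4_mid in the frame of corner between -0.039 and -0.031 m or y of up_4_mid in the frame of corner between -0.107 and -0.099 m or y of up_4_mid in the frame of corner between -0.175 and -0.167 m or y of up_4_mid in the frame of corner between -0.243 and -0.235 m) and (y of up_1_mid in the frame of corner between -0.039 and -0.031 m or y of up_2_mid in the frame of corner between -0.039 and -0.031 m or y of up_3_mid in the frame of corner between -0.039 and -0.031 m or y of up_4_mid in the frame of corner between -0.039 and -0.031 m) and (y of up_1_mid in the frame of corner between -0.107 and -0.099 m or y of up_2_mid in the frame of corner between -0.107 and -0.099 m or y of up_3_mid in the frame of corner between -0.107 and -0.099 m or y of up_4_mid in the frame of corner between -0.107 and -0.099 m) and (y of up_1_mid in the frame of corner between -0.175 and -0.167 m or y of up_2_mid in the frame of corner between -0.175 and -0.167 m or y of up_3_mid in the frame of corner between -0.175 and -0.167 m or y of up_4_mid in the frame of corner between -0.175 and -0.167 m) and x of down_1_mid in the frame of corner between -0.034 and -0.028 m and z of down_1_mid in the frame of corner between 0.033 and 0.0395 m and (y of down_1_mid in the frame of corner between -0.077 and -0.0615 m or y of down_1_mid in the frame of corner between -0.145 and -0.1295 m or y of down_1_mid in the frame of corner between -0.213 and -0.1975 m) and x of down_2_mid in the frame of corner between -0.034 and -0.028 m and z of down_2_mid in the frame of corner between 0.033 and 0.0395 m and (y of down_2_mid in the frame of corner between -0.077 and -0.0615 m or y of down_2_mid in the frame of corner between -0.145 and -0.1295 m or y of down_2_mid in the frame of corner between -0.213 and -0.1975 m) and (horizontal distance between stop_face and up_1_mid below 0.038 m or horizontal distance between stop_face and up_2_mid below 0.038 m or horizontal distance between stop_face and up_3_mid below 0.038 m or horizontal distance between stop_face and up_4_mid below 0.038 m)); the robot touches nothing.
It fails at once if the pile of soles is moved by more than 30 mm (distance of sole_pile_mid from where it was at the start of the episode above 0.03 m).
It fails at once if the glue jar is moved by more than 30 mm (distance of glue_jar_mid from where it was at the start of the episode above 0.03 m).
It fails at once if the hammer is moved by more than 30 mm (distance of mallet_grip from where it was at the start of the episode above 0.03 m).
It fails at once if the tape roll is moved by more than 30 mm (distance of tape_roll_mid from where it was at the start of the episode above 0.03 m).
Of up_1, up_2, up_3, up_4 only 3 to 4 are there at a start; the rules pass over those that are not, and their reading is None.
Of down_1, down_2 only 1 to 2 are there at a start; the rules pass over those that are not, and their reading is None.
At some moment in a run one of up_1, up_2, up_3, up_4 may be knocked a few centimetres aside while the robot is not near it.
It also fails if it takes over 210 s, if anything falls off the work surface, if the arm or the gripper's body presses on something with over 40 N, if the wrist force passes 120 N, or if a joint passes its speed limit or range.

### The arm

A 6-joint arm with a two-finger parallel gripper is mounted at the origin on the work surface. World frame = base frame: x ahead of the robot, y to its left, z up, the work surface at z = 0. Lengths are in m, angles in rad, forces in N, time in s.
With the tool pointing down it reaches from about 0.225 to 0.875 m from the base axis. Payload 3.4 kg.
Tool frame: the origin (TCP) lies at the very end of the fingers, on their centre line; the grasp point (between the pads) lies manip.pinch_z behind it (manip.pinch_z is the distance from the TCP to the grasp point, in m); z points along the fingers, y is the direction in which the jaws open and shut (so a half turn about z gives the same grasp; the last joint's range is limited). The gripper opens to 85 mm and grips with 20 to 120 N. Pads are 22 mm wide; open, the fingers measure 114 mm over their backs; the gripper's body (76 mm by 85 mm) begins 54 mm behind the grasp point. The pads swing forward as they close: fully open they stand 13 mm farther back than shut.
Start: joints at [-1.239, 0.276, 1.505, -0, 1.361, -0.121], TCP at [0.252, -0.517, 0.231] pointing down, gripper open.
Joint ranges: [-2.89, 2.89], [-0.75, 2.08], [0.22, 2.7], [-1.18, 4.32], [0.11, 2.71], [-2.7, 2.7]. Speed limits (rad/s): [2.57, 2.57, 3.14, 3.14, 3.14, 3.14].

### API

Orientations are given as a unit quaternion [w, x, y, z].
In Python, from rig import manip, imaging, workorder gives the robot as it stands.
- The arm moves only by the tool apply_moves, never from a script. Its argument "moves" is one flat list of numbers, 7 for each row, row after row: the finger opening in m, from 0 to 0.0854, then the shift along the tool's x, y, z in m, then the turn, a rotation vector about the tool's x, y, z in rad. In form: [jaw, tx, ty, tz, rx, ry, rz, jaw, tx, ty, tz, rx, ry, rz, ...]. A call has exactly 8 rows; each row shifts and turns the pose as measured when the row begins, along the tool's axes as they then stand; what a row does not reach is not made up. A row lasts 1/12 s, in which the tool goes at most 41.7 mm and 7.16 degrees, less where a joint would pass 70% of its speed; a pose out of reach is approached as far as the arm can. A call with a gripper value outside its range is refused whole. The fingers move at their own pace and stop on an object; "newtons" is the grip in N (left out, the last holds). Time passes only in rows, so rows that do not move let the fingers close, or fill a call up. It gives the time, the measured TCP pose, the force and the opening at its end, in the units of the state.
- manip.get_state(): the state, without advancing time (a new reading comes with each control period).
- imaging.get_image(name): name is "scene" or "side" or "wrist"; returns a dict with "image" (400x640x3 uint8, red, green, blue), "range_z" (400x640 float32, m along the optical axis (not along the pixel's ray), 0 where there is no reading), "fx", "fy", "cx", "cy" (pixels), "R" (3x3) and "t" (3): a world point X has camera coordinates R X + t. Camera axes: x right, y down, z forward; pixel columns grow to the right and rows downward; lengths in m; the calibration is good to about 2 mm. The wrist camera is an equidistant fisheye: a pixel r from the principal point sees the ray r / f radians off the axis. A picture is of the moment at which its call begins.
- workorder.sign_off(): hands the job in, once; it reports no verdict.
The state is a dict: "clock": time; "qpos": joint angles; "qd": joint speeds; "effort": joint torques, N m; "position": TCP position; "ee_rot": TCP orientation; "contact_force": force on the tool from outside, world axes, zero at the start; "moment": the same for the moment, N m; "width": finger opening in m.
Only numpy, scipy, OpenCV 4.12 (cv2) and the standard library are available. Lean on these libraries where they do the work, as an engineer would, in place of code of your own. Each camera call takes 0.05 s, during which the arm holds its last target.

## Working session

There is one attempt and no reset: what is moved stays moved. The work goes in short steps, Python scripts to look and compute and a tool call to move; the robot and the scene stay as the last step left them, time stands still between calls to the robot, and variables do not carry over. Pictures are saved under pics/ and viewed, and the job is handed in when it is done.

Besides the shell and the picture viewer there is one more tool, called after "Request:" as name(argument=value, ...), one argument or row to a line, values as JSON. apply_moves: Moves the arm, as the interface text tells. Its arguments: {"type":"object","properties":{"moves":{"type":"array"},"newtons":{"type":"number"}},"required":["moves"]}

```bash
mkdir -p pics; ls; cat > h.py <<'E'
import numpy as np, cv2
from rig import manip, imaging, workorder
def snap(n,f):
    d=imaging.get_image(n); cv2.imwrite('pics/'+f+'.png',d['image'][:,:,::-1]); np.savez('pics/'+f+'.npz',**d); return d
def world(d,u,v):
    z=d['range_z'][int(v),int(u)]; p=np.array([(u-d['cx'])/d['fx']*z,(v-d['cy'])/d['fy']*z,z]); return d['R'].T@(p-d['t'])
def cloud(d):
    v,u=np.mgrid[0:400,0:640]; z=d['range_z']; p=np.stack([(u-d['cx'])/d['fx']*z,(v-d['cy'])/d['fy']*z,z],-1); return (p-d['t'])@d['R']
E
python3 - <<'E'
from h import *
print(manip.get_state(), manip.pinch_z)
for n in ('scene','side','wrist'):
    d=snap(n,n+'0'); print(n,d['fx'],d['cx'],d['R'],d['t'], -d['R'].T@d['t'])
E
```

```text
pics
{'clock': 0.0, 'qpos': array([-1.23899031e+00,  2.76597326e-01,  1.50613241e+00,  7.12367547e-07,
        1.36070350e+00, -1.20983651e-01]), 'qd': array([-1.45545794e-03,  5.46357829e-04, -6.50667039e-05,  7.35558271e-04,
        1.17789774e-03, -1.89015401e-04]), 'effort': array([ 6.77214175e-04, -4.16773009e+01, -2.45803624e+01,  9.90477793e-05,
        1.11355731e-02, -3.03341405e-07]), 'position': array([ 0.2513787 , -0.51655131,  0.23043867]), 'ee_rot': array([-9.15222661e-04,  9.74481567e-01,  2.24465651e-01, -9.64833965e-05]), 'contact_force': array([ 0.25478653,  0.19486629, -0.05582948]), 'moment': array([-0.03500184, -0.02749815, -0.02495335]), 'width': 0.08531263662825946} 0.0187
scene 497.3865230312455 325.64526136431203 [[-0.87516598  0.48357292  0.01554796]
 [ 0.40170375  0.74416025 -0.53372243]
 [-0.26966388 -0.46085004 -0.84551678]] [ 0.49191789 -0.20611918  1.62874267] [0.95252172 0.66611365 1.25947051]
side 441.2685303152188 314.7971869681149 [[-0.8881674  -0.45951657  0.00178782]
 [-0.23518647  0.45122615 -0.86086136]
 [ 0.39477334 -0.76500947 -0.50883644]] [0.48121662 0.21544338 1.14543917] [0.02588143 1.00018513 0.76744774]
wrist 309.70691628693146 314.45293323564044 [[ 4.38873399e-01 -8.98548798e-01 -4.43331868e-04]
 [-8.61415089e-01 -4.20876650e-01  2.84300705e-01]
 [-2.55644645e-01 -1.24390124e-01 -9.58735059e-01]] [-0.57384857 -0.03598227  0.37923339] [ 0.31780019 -0.48360215  0.37355973]
```

View pics/scene0.png

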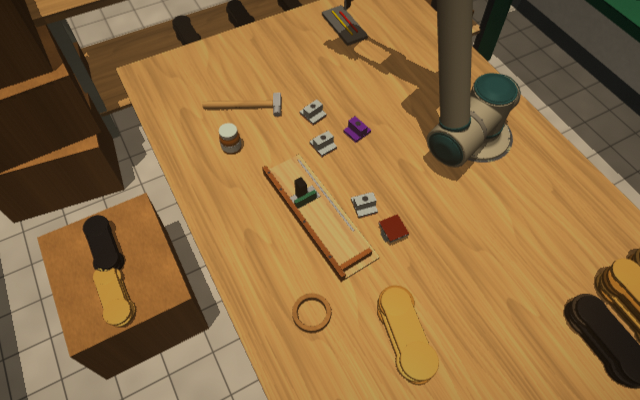

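View pics/side0.png

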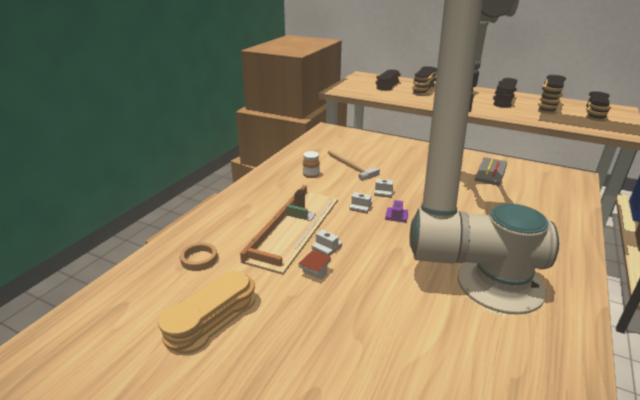

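View pics/wrist0.png

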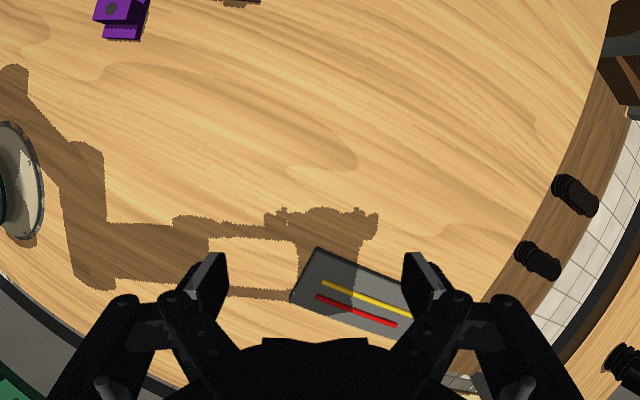

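Candidates: silver crown-up blocks at scene px (313,112), (323,143), (365,205). The crown-down block with red rubber on top is at (394,229). The purple look-alike at (357,128) must be left alone. I'll take a close crop and a measurement.

```bash
cat >> h.py <<'E'
def load(f): return dict(np.load('pics/'+f+'.npz'))
def objs(d,box,zmin,zmax=0.2):
    P=cloud(d); u0,v0,u1,v1=box; q=P[v0:v1,u0:u1].reshape(-1,3); c=d['image'][v0:v1,u0:u1].reshape(-1,3)
    m=(d['range_z'][v0:v1,u0:u1].reshape(-1)>0)&(q[:,2]>zmin)&(q[:,2]<zmax); return q[m],c[m]
E
python3 - <<'E'
from h import *
s=load('scene0'); im=s['image'][90:290,240:440,::-1]; cv2.imwrite('pics/crop0.png',cv2.resize(im,(800,600),interpolation=cv2.INTER_CUBIC)[:,:])
im=s['image']
for n,f in (('scene','scene0'),('side','side0')):
    d=load(f); P=cloud(d)
    for b in ({'b1':(298,98,328,126),'b2':(308,128,340,158),'b3':(350,190,380,217),'dn':(376,212,412,245),'pur':(343,114,372,142)} if n=='scene' else {'b1':(372,177,396,197),'b2':(347,190,374,213),'b3':(311,230,343,255),'dn':(298,249,334,278)}).items():
        q,c=objs(d,b[1],0.008); zs=np.sort(q[:,2]); print(n,b[0],len(q),zs[len(zs)*95//100],q.min(0).round(3),q.max(0).round(3))
        top=q[q[:,2]>zs[-5]-0.006]; r=cv2.minAreaRect((top[:,:2]*1000).astype(np.float32)); print('   top',r)
        r=cv2.minAreaRect((q[:,:2]*1000).astype(np.float32)); print('   all',r)
E
```

```text
scene b1 358 0.04543602299807479 [ 0.399 -0.35   0.008] [ 0.471 -0.282  0.051]
   top ((435.47314453125, -320.43670654296875), (61.02995300292969, 32.782615661621094), 12.662430763244629)
   all ((434.81982421875, -318.686767578125), (64.17781066894531, 70.50193786621094), 11.776430130004883)
scene b2 379 0.0456558788332316 [ 0.436 -0.219  0.008] [ 0.502 -0.152  0.049]
   top ((469.52093505859375, -189.38626098632812), (62.0145263671875, 31.9195613861084), 5.028658390045166)
   all ((468.23638916015625, -186.7545623779297), (64.27857208251953, 66.98794555664062), 2.963535785675049)
scene b3 447 0.045580049334808484 [0.413 0.025 0.008] [0.505 0.104 0.052]
   top ((471.009765625, 67.30441284179688), (32.37862014770508, 59.248226165771484), 75.6575927734375)
   all ((459.0494689941406, 67.82862854003906), (71.33633422851562, 85.9488296508789), 78.08064270019531)
scene dn 548 0.046873295579465714 [0.415 0.104 0.008] [0.481 0.22  0.052]
   top ((449.3289794921875, 184.2630157470703), (67.23118591308594, 58.2922248840332), 85.66685485839844)
   all ((447.0893249511719, 161.2437744140625), 
[... 828 characters left out ...]
990955352783)
   all ((469.1999206542969, -186.23277282714844), (62.08454513549805, 69.46835327148438), 8.468388557434082)
side b3 501 0.045814863784801284 [0.436 0.016 0.008] [0.544 0.164 0.049]
   top ((469.09814453125, 104.69573974609375), (62.45631790161133, 119.97786712646484), 1.8591140508651733)
   all ((466.714599609375, 73.90184783935547), (87.34090423583984, 169.68075561523438), 27.776586532592773)
side dn 613 0.04621134629276918 [0.416 0.075 0.008] [0.533 0.222 0.049]
   top ((448.2449035644531, 182.79888916015625), (70.88040924072266, 61.466800689697266), 86.34883117675781)
   all ((456.3399963378906, 160.60519409179688), (99.88949584960938, 141.4768829345703), 27.44886589050293)
```

View pics/crop0.png

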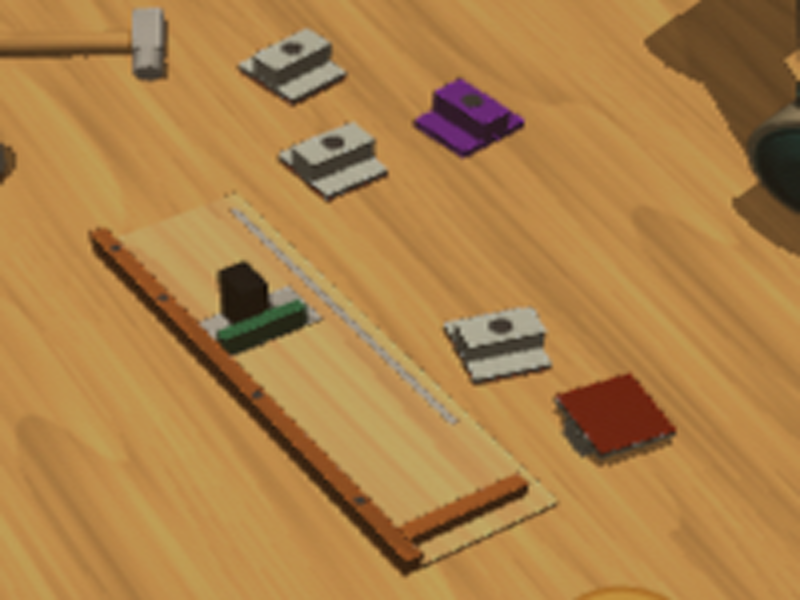

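```bash
python3 - <<'E'
from h import *
for n,f,b in (('scene','scene0',(255,150,390,285)),('side','side0',(235,180,345,275))):
    d=load(f); q,c=objs(d,b,0.004); 
    c=c.astype(int); 
    hsv=cv2.cvtColor(c.astype(np.uint8)[None],cv2.COLOR_RGB2HSV)[0]
    m=(q[:,2]>0.030)&(q[:,2]<0.042)&(hsv[:,0]<12)&(hsv[:,1]>120); t=q[m]
    print(n,m.sum(),t.min(0),t.max(0))
    r=cv2.minAreaRect((t[:,:2]*1000).astype(np.float32)); print(r)
    # fit far fence line
    far=t[(t[:,0]>t[:,0].max()-0.0)|True]
    ang=np.deg2rad(0)
    g=(hsv[:,0]>45)&(hsv[:,0]<95)&(hsv[:,1]>60)&(q[:,2]>0.035); print('green',g.sum(),q[g].mean(0),q[g].min(0),q[g].max(0)); print(cv2.minAreaRect((q[g][:,:2]*1000).astype(np.float32)))
    k=(c.max(1)<60)&(q[:,2]>0.08); print('blk',k.sum(),q[k].mean(0),q[k].min(0),q[k].max(0)); 
    if k.sum()>3: print(cv2.minAreaRect((q[k][:,:2]*1000).astype(np.float32)))
    # scatter plot
    img=np.zeros((600,400,3),np.uint8)
    for p,cc in zip(t,c[m]): cv2.circle(img,(int((p[0]-0.4)*1500),int((p[1]+0.2)*1500)),1,(255,255,255),-1)
    cv2.imwrite(f'pics/fence_{n}.png',img)
E
```

```text
scene 48 [0.44169645 0.14652831 0.03736148] [0.47765141 0.20223814 0.04199228]
((468.96044921875, 170.3147430419922), (63.2105712890625, 25.326406478881836), 57.56839370727539)
green 89 [ 0.61777646 -0.02352224  0.04568614] [ 0.58335149 -0.03296433  0.03732438] [ 0.65146739 -0.01420361  0.05257599]
((617.6350708007812, -24.412399291992188), (68.75248718261719, 17.26082420349121), 3.6643574237823486)
blk 92 [ 0.62190304 -0.04324102  0.08882308] [ 0.6096769  -0.06397484  0.08080553] [ 0.63415866 -0.02713178  0.09555721]
((621.7877197265625, -44.63262176513672), (22.943620681762695, 36.99605941772461), 6.337664604187012)
side 20 [0.42175714 0.14813657 0.04074239] [0.47525857 0.21540023 0.0419804 ]
((448.6475524902344, 182.11666870117188), (53.14744186401367, 67.1920394897461), 0.8358256816864014)
green 32 [ 0.61626219 -0.02149108  0.0468465 ] [ 0.58857837 -0.02940638  0.04284969] [ 0.64396199 -0.01511679  0.05073007]
((616.3041381835938, -22.549484252929688), (55.490455627441406, 12.635507583618164), 4.323484897613525)<stdin>:13: RuntimeWarning: Mean of empty slice.
  ret = um.true_divide(
Traceback (most recent call last):
ValueError: zero-size array to reduction operation minimum which has no identity
```

```bash
python3 - <<'E'
from h import *
for n,f,b in (('scene','scene0',(255,150,390,285)),('side','side0',(235,180,345,275))):
    d=load(f); q,c=objs(d,b,-0.02); 
    hsv=cv2.cvtColor(c[None],cv2.COLOR_RGB2HSV)[0].astype(int)
    m=(q[:,2]>0.024)&(q[:,2]<0.045)&~((q[:,0]<0.52)&(q[:,1]>0.03)&(q[:,1]<.11))&~((q[:,0]<0.5))
    t=q[m]; k=(t[:,0]>0.63)&(t[:,2]>.031); F=t[k]
    # far fence line: robust fit
    yb=np.arange(-0.2,0.25,0.01); lo=[];hi=[]
    for y in yb:
        s=F[(F[:,1]>=y)&(F[:,1]<y+.01)]
        if len(s)>3: lo.append((y+.005,s[:,0].min(),s[:,0].max(),s[:,0].mean(),np.median(s[:,2])))
    lo=np.array(lo); print(n); print(lo.round(4))
    L=t[(t[:,0]<0.64)&(t[:,1]>0.1)&(t[:,2]>.031)]; 
    xb=np.arange(0.5,0.66,0.01)
    for x in xb:
        s=L[(L[:,0]>=x)&(L[:,0]<x+.01)]
        if len(s)>1: print('L',round(x+.005,3),s[:,1].min().round(4),s[:,1].max().round(4),s[:,1].mean().round(4))
E
```

```text
scene
[[-0.185   0.6693  0.6779  0.6733  0.0332]
 [-0.175   0.6692  0.6824  0.6748  0.0358]
 [-0.165   0.67    0.6811  0.6759  0.0349]
 [-0.155   0.6659  0.6794  0.6731  0.0354]
 [-0.145   0.6681  0.6801  0.6747  0.0339]
 [-0.135   0.6646  0.6786  0.6718  0.0342]
 [-0.125   0.6634  0.6773  0.6709  0.0337]
 [-0.115   0.6639  0.678   0.6707  0.0343]
 [-0.105   0.6627  0.6763  0.6697  0.0341]
 [-0.095   0.6636  0.6758  0.6695  0.0347]
 [-0.085   0.6613  0.676   0.6688  0.0355]
 [-0.075   0.6596  0.6745  0.667   0.0338]
 [-0.065   0.6604  0.674   0.6668  0.0336]
 [-0.055   0.6316  0.6718  0.6561  0.0351]
 [-0.045   0.631   0.673   0.6577  0.0352]
 [-0.035   0.6306  0.6706  0.6603  0.0341]
 [-0.025   0.6332  0.6702  0.6541  0.0365]
 [-0.015   0.6307  0.6692  0.651   0.0356]
 [-0.005   0.655   0.6693  0.662   0.0342]
 [ 0.005   0.6546  0.6677  0.6601  0.0346]
 [ 0.015   0.6528  0.667   0.6603  0.035 ]
 [ 0.025   0.6531  0.6658  0.6598  0.0341]
 [ 0.035   0.6513  0.6652  0.6581  0.0348]
 [ 0.045   0.6504  0.6634  0.6572  0.036 ]
 [ 0.055   0.6491  0.6645  0.6572  0.0351]
 [ 0.065   0.6506  
[... 2284 characters left out ...]
55   0.6417  0.6583  0.6485  0.0349]
 [ 0.165   0.6422  0.654   0.648   0.0368]
 [ 0.175   0.6411  0.6539  0.6462  0.0367]
 [ 0.185   0.6402  0.6523  0.6454  0.0361]
 [ 0.195   0.6387  0.651   0.6443  0.0352]
 [ 0.205   0.6325  0.6541  0.6441  0.0356]
 [ 0.215   0.6325  0.6529  0.6421  0.0364]
 [ 0.225   0.6302  0.651   0.6414  0.037 ]
 [ 0.235   0.6356  0.6478  0.6418  0.0354]]
L 0.535 0.2048 0.2135 0.2094
L 0.545 0.1988 0.2158 0.2086
L 0.555 0.2005 0.2142 0.2095
L 0.565 0.2024 0.2162 0.2108
L 0.575 0.2007 0.2177 0.2113
L 0.585 0.2031 0.2182 0.2126
L 0.595 0.2026 0.2199 0.2123
L 0.605 0.2064 0.2205 0.2151
L 0.615 0.2048 0.2204 0.2141
L 0.625 0.2083 0.2226 0.2165
L 0.635 0.1937 0.2415 0.2193
```

Only one crown-down block and three crown-up blocks show. Board yaw is about 0.08 rad and the corner is near (0.637, 0.208), so the stop joint reads about 0.028. I'll turn the tool to face the board while moving in.

Request:
apply_moves(
  moves=[0.0854, 0, 0, 0, 0, 0, -0.12, 0.0854, 0, 0, 0, 0, 0, -0.12, 0.0854, 0, 0, 0, 0, 0, -0.12, 0.0854, 0, 0, 0, 0, 0, -0.12, 0.0854, 0, 0, 0, 0, 0, -0.12, 0.0854, 0, 0, 0, 0, 0, -0.12, 0.0854, 0, 0, 0, 0, 0, -0.12, 0.0854, 0, 0, 0, 0, 0, -0.12],
)

```text
clock: 0.82
position: [0.2508, -0.5147, 0.2273]
ee_rot: [-0.004, 0.748, 0.663, 0.002]
contact_force: [-0.0, 0.2, -1.0]
width: 0.0855
```

```bash
cat >> h.py <<'E'
from scipy.spatial.transform import Rotation as Ro
C=np.array([0.6373,0.2084,0.010]); TH=0.0795
def board(x,y,z): # board frame -> world
    c,s=np.cos(TH),np.sin(TH); return np.array([C[0]+c*x-s*y,C[1]+s*x+c*y,C[2]+z])
def toboard(p):
    c,s=np.cos(TH),np.sin(TH); d=np.array(p)-C; return np.array([c*d[0]+s*d[1],-s*d[0]+c*d[1],d[2]])
def to(p=None,yaw=TH,st=None):
    """needed turn about tool and shift in tool axes AFTER the turn; yaw= direction of tool y"""
    st=st or manip.get_state(); w,x,y,z=st['ee_rot']; R=Ro.from_quat([x,y,z,w])
    T=Ro.from_matrix(np.array([[-np.sin(yaw),np.cos(yaw),0],[np.cos(yaw),np.sin(yaw),0],[0,0,-1]]).T)
    # nearest half turn
    rv=(R.inv()*T).as_rotvec(); 
    print('clock %.2f pos'%st['clock'],st['position'].round(4),'F',st['contact_force'].round(1),'w',round(st['width'],4),'q6',st['qpos'][5].round(2))
    print('turn',rv.round(3))
    if p is not None:
        print('shift(after turn)',T.inv().apply(np.array(p)-st['position']).round(4),' shift(now)',R.inv().apply(np.array(p)-st['position']).round(4))
E
python3 - <<'E'
from h import *
print(board(-.037,-.251,.05)); to(board(-.037,-.251,.14))
E
```

```text
[ 0.62035035 -0.04474563  0.06      ]
clock 0.82 pos [ 0.2508 -0.5147  0.2273] F [-0.   0.2 -1. ] w 0.0855 q6 -1.12
turn [-0.003 -0.008 -0.199]
shift(after turn) [0.4391 0.4058 0.0773]  shift(now) [0.5102 0.311  0.0801]
```

Request:
apply_moves(
  moves=[0.0854, 0, 0, 0, 0, -0.004, -0.1, 0.0854, 0, 0, 0, 0, -0.004, -0.1, 0.0854, 0.028, 0.026, 0, 0, 0, 0, 0.0854, 0.028, 0.026, 0, 0, 0, 0, 0.0854, 0.028, 0.026, 0, 0, 0, 0, 0.0854, 0.028, 0.026, 0, 0, 0, 0, 0.0854, 0.028, 0.026, 0, 0, 0, 0, 0.0854, 0.028, 0.026, 0, 0, 0, 0],
)

```text
clock: 1.48
position: [0.3901, -0.3334, 0.2225]
ee_rot: [-0.003, 0.678, 0.735, -0.003]
contact_force: [0.2, -0.6, -0.3]
width: 0.0853
```

Request:
apply_moves(
  moves=[0.0854, 0.028, 0.026, 0, 0, 0, 0, 0.0854, 0.028, 0.026, 0, 0, 0, 0, 0.0854, 0.028, 0.026, 0, 0, 0, 0, 0.0854, 0.028, 0.026, 0, 0, 0, 0, 0.0854, 0.028, 0.026, 0, 0, 0, 0, 0.0854, 0.028, 0.026, 0, 0, 0, 0, 0.0854, 0.028, 0.026, 0, 0, 0, 0, 0.0854, 0.0, 0.0, 0, 0, 0, 0],
)

```text
clock: 2.15
position: [0.5642, -0.1048, 0.2195]
ee_rot: [-0.004, 0.676, 0.737, -0.001]
contact_force: [-0.1, -0.7, 0.5]
width: 0.0857
```

```bash
python3 - <<'E'
from h import *
to(board(-.037,-.251,.14)); d=snap('wrist','wrist1'); print(-d['R'].T@d['t'],d['R'])
E
```

```text
clock 2.15 pos [ 0.5642 -0.1048  0.2195] F [-0.1 -0.7  0.5] w 0.0857 q6 -0.39
turn [-0.006 -0.005  0.007]
shift(after turn) [0.0555 0.0608 0.0695]  shift(now) [0.0547 0.0615 0.0694]
[ 0.56000022 -0.03168697  0.36283562] [[ 0.99615352  0.08747613 -0.00510701]
 [ 0.08537449 -0.95579365  0.28137111]
 [ 0.019732   -0.28072483 -0.95958544]]
```

View pics/wrist1.png

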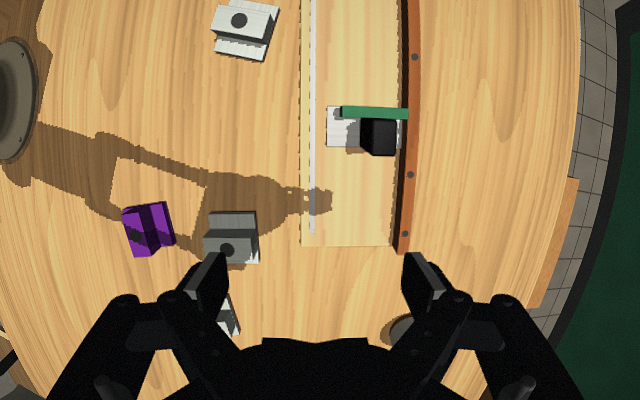

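```bash
cat >> h.py <<'E'
def wcloud(d):
    v,u=np.mgrid[0:400,0:640].astype(float); a=(u-d['cx'])/d['fx']; b=(v-d['cy'])/d['fy']; th=np.hypot(a,b)+1e-9
    z=d['range_z']; k=np.tan(th)/th*z; p=np.stack([a*k,b*k,z],-1); return (p-d['t'])@d['R']
E
python3 - <<'E'
from h import *
d=load('wrist1'); P=wcloud(d); im=d['image'].astype(int); ok=(d['range_z']>0)
m=np.zeros((400,640),bool); m[100:170,320:420]=1
hsv=cv2.cvtColor(d['image'],cv2.COLOR_RGB2HSV).astype(int)
g=m&ok&(hsv[...,0]>45)&(hsv[...,0]<95)&(hsv[...,1]>80)&(P[...,2]>.04); B=np.array([toboard(p) for p in P[g]]); print('green',len(B),B.min(0),B.max(0),B.mean(0))
k=m&ok&(im.max(-1)<60)&(P[...,2]>.085); B=np.array([toboard(p) for p in P[k]]); print('blk',len(B),np.percentile(B,2,0),np.percentile(B,98,0))
# fence inner edge
f=ok&(P[...,2]>.028)&(P[...,2]<.042)&(P[...,0]>.63); f[:,:395]=0; f[:, 425:]=0
Q=P[f]
for y in np.arange(-.2,.2,.03):
    s=Q[(Q[:,1]>y)&(Q[:,1]<y+.03)]
    if len(s)>5: b=np.array([toboard(p) for p in s]); print(round(y+.015,3),np.percentile(b[:,0],[3,50,97]).round(4),np.median(b[:,2]).round(4))
fl=ok&(P[...,0]>.58)&(P[...,0]<.64)&(P[...,1]>-.15)&(P[...,1]<-.08); print('floor z',np.median(P[fl][:,2]))
E
```

```text
green 788 [-0.0708199  -0.26672648  0.03017106] [-0.00100288 -0.22406322  0.07992339] [-0.03755956 -0.23162908  0.03941681]
blk 941 [-0.04765539 -0.26842893  0.07722715] [-0.02546036 -0.23689679  0.08298291]
-0.185 [0.0014 0.007  0.0151] 0.0265
-0.155 [0.0016 0.0074 0.0151] 0.0265
-0.125 [0.0011 0.0072 0.0151] 0.0264
-0.095 [0.0019 0.0072 0.015 ] 0.0264
-0.065 [0.0012 0.0072 0.015 ] 0.0263
-0.035 [0.0014 0.0074 0.015 ] 0.0264
-0.005 [0.0011 0.0074 0.0148] 0.0263
0.025 [0.0012 0.0071 0.015 ] 0.0263
0.055 [0.0012 0.007  0.0149] 0.0263
0.085 [0.001  0.0072 0.0148] 0.0262
0.115 [0.001  0.0076 0.015 ] 0.0261
floor z 0.29586354452117564
```

```bash
python3 - <<'E'
from h import *
to(board(-.0365,-.2527,.12))
E
```

```text
clock 2.20 pos [ 0.5622 -0.1072  0.2193] F [-0.5 -0.5  0.7] w 0.0856 q6 -0.39
turn [-0.009 -0.002  0.006]
shift(after turn) [0.0559 0.0635 0.0893]  shift(now) [0.0553 0.0646 0.0888]
```

Request:
apply_moves(
  moves=[0.0854, 0.018, 0.02, 0.02, 0, 0, 0.004, 0.0854, 0.018, 0.02, 0.02, 0, 0, 0, 0.0854, 0.018, 0.02, 0.02, 0, 0, 0, 0.0854, 0, 0, 0.02, 0, 0, 0, 0.0854, 0, 0, 0, 0, 0, 0, 0.0854, 0, 0, 0, 0, 0, 0, 0.0854, 0, 0, 0, 0, 0, 0, 0.0854, 0, 0, 0, 0, 0, 0],
)

```text
clock: 2.87
position: [0.6158, -0.0535, 0.1374]
ee_rot: [-0.002, 0.679, 0.734, -0.006]
contact_force: [0.4, 0.0, -0.4]
width: 0.0856
```

```bash
python3 - <<'E'
from h import *
to(board(-.0365,-.2527,.047))
E
```

```text
clock 2.87 pos [ 0.6158 -0.0535  0.1374] F [ 0.4  0.  -0.4] w 0.0856 q6 -0.27
turn [-0.012  0.004 -0.001]
shift(after turn) [0.0066 0.0057 0.0804]  shift(now) [0.007  0.0067 0.0803]
```

Request:
apply_moves(
  moves=[0.0854, 0.007, 0.006, 0.02, -0.006, 0, 0, 0.0854, 0, 0, 0.02, -0.006, 0.002, 0, 0.0854, 0, 0, 0.02, 0, 0, 0, 0.0854, 0, 0, 0.02, 0, 0, 0, 0.0854, 0, 0, 0, 0, 0, 0, 0, 0, 0, 0, 0, 0, 0, 0, 0, 0, 0, 0, 0, 0, 0, 0, 0, 0, 0, 0, 0],
  newtons=40,
)

```text
clock: 3.53
position: [0.6272, -0.0546, 0.0697]
ee_rot: [0.012, 0.682, 0.731, 0.005]
contact_force: [0.4, -0.0, 1.5]
width: 0.0517
```

```bash
python3 - <<'E'
from h import *
to(board(-.0365,-.355,.047))
E
```

```text
clock 3.53 pos [ 0.6272 -0.0546  0.0697] F [ 0.4 -0.   1.5] w 0.0517 q6 -0.26
turn [ 0.023  0.01  -0.01 ]
shift(after turn) [-0.0936 -0.0055  0.0127]  shift(now) [-0.0935 -0.0049  0.0135]
```

Request:
apply_moves(
  moves=[0, 0, 0, 0.008, 0.01, 0, 0, 0, 0, 0, 0, 0.01, 0, 0, 0, 0, 0, 0, 0, 0, 0, 0, 0, 0, 0, 0, 0, 0, 0, 0, 0, 0, 0, 0, 0, 0, 0, 0, 0, 0, 0, 0, 0, 0, 0, 0, 0, 0, 0, 0, 0, 0, 0, 0, 0, 0],
)

```text
clock: 4.2
position: [0.6212, -0.0558, 0.0638]
ee_rot: [0.001, 0.681, 0.732, -0.008]
contact_force: [-2.2, -0.7, 0.0]
width: 0.0232
```

```bash
python3 - <<'E'
from h import *
to(board(-.0365,-.355,.047));to(board(-.0365,-.355,.047))
d=snap('wrist','wrist2');to(board(-.0365,-.355,.047))
E
```

```text
clock 4.20 pos [ 0.6212 -0.0558  0.0638] F [-2.2 -0.7  0. ] w 0.0232 q6 -0.26
turn [-0.01   0.012 -0.007]
shift(after turn) [-0.093   0.0005  0.0068]  shift(now) [-0.0929  0.0013  0.0079]
clock 4.20 pos [ 0.6212 -0.0558  0.0638] F [-2.2 -0.7  0. ] w 0.0232 q6 -0.26
turn [-0.01   0.012 -0.007]
shift(after turn) [-0.093   0.0005  0.0068]  shift(now) [-0.0929  0.0013  0.0079]
clock 4.25 pos [ 0.6212 -0.0557  0.0638] F [-2.5  1.  -1. ] w 0.0235 q6 -0.26
turn [-0.01   0.012 -0.007]
shift(after turn) [-0.093   0.0005  0.0068]  shift(now) [-0.0929  0.0012  0.0079]
```

View pics/wrist2.png

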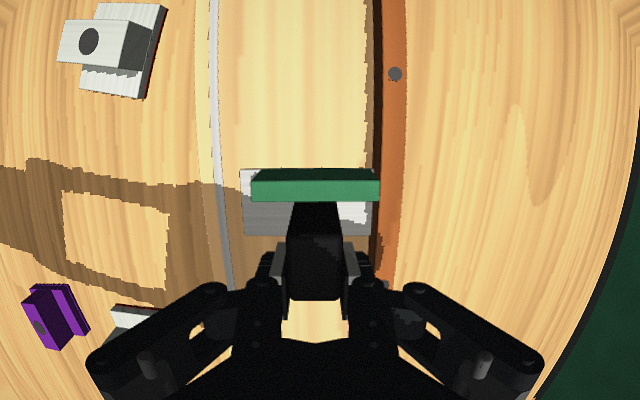

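Request:
apply_moves(
  moves=[0, -0.014, 0, 0, 0, 0, 0, 0, -0.014, 0, 0, 0, 0, 0, 0, -0.014, 0, 0, 0, 0, 0, 0, -0.014, 0, 0, 0, 0, 0, 0, -0.014, 0, 0, 0, 0, 0, 0, -0.014, 0, 0, 0, 0, 0, 0, -0.006, 0, 0, 0, 0, 0, 0, 0, 0, 0, 0, 0, 0],
)

```text
clock: 4.92
position: [0.6286, -0.1487, 0.0638]
ee_rot: [-0.002, 0.682, 0.732, -0.004]
contact_force: [-1.2, 2.9, 0.0]
width: 0.0229
```

```bash
python3 - <<'E'
from h import *
to(board(-.0365,-.355,.047))
E
```

```text
clock 4.92 pos [ 0.6286 -0.1487  0.0638] F [-1.2  2.9  0. ] w 0.0229 q6 -0.4
turn [-0.009  0.003 -0.009]
shift(after turn) [0.0003 0.0005 0.0068]  shift(now) [0.0003 0.0006 0.0068]
```

Request:
apply_moves(
  moves=[0, -0.004, 0, 0, 0, 0, 0, 0, -0.003, 0, 0, 0, 0, 0, 0, -0.002, 0, 0, 0, 0, 0, 0, 0, 0, 0, 0, 0, 0, 0, 0, 0, 0, 0, 0, 0, 0, 0, 0, 0, 0, 0, 0, 0, 0, 0, 0, 0, 0, 0, 0, 0, 0, 0, 0, 0, 0],
)

```text
clock: 5.58
position: [0.6288, -0.1524, 0.0638]
ee_rot: [-0.006, 0.682, 0.732, -0.001]
contact_force: [-1.7, 2.2, -0.9]
width: 0.0235
```

Request:
apply_moves(
  moves=[0.0854, 0, 0, 0, 0, 0, 0, 0.0854, 0, 0, 0, 0, 0, 0, 0.0854, 0, 0, 0, 0, 0, 0, 0.0854, 0, 0, -0.03, 0, 0, 0, 0.0854, 0, 0, -0.03, 0, 0, 0, 0.0854, 0, 0, -0.03, 0, 0, 0, 0.0854, 0, 0, -0.03, 0, 0, 0, 0.0854, 0, 0, -0.03, 0, 0, 0],
)

```text
clock: 6.25
position: [0.6269, -0.1564, 0.2117]
ee_rot: [-0.011, 0.683, 0.73, -0.006]
contact_force: [-0.5, 0.1, 0.4]
width: 0.0854
```

```bash
python3 - <<'E'
from h import *
to(board(-.0365,-.355,.047)); d=snap('scene','scene1')
cv2.imwrite('pics/scene1c.png',cv2.resize(d['image'][80:290,240:440,::-1],(760,600*0+798)[:2] if 0 else (570,598)))
P=cloud(d); hsv=cv2.cvtColor(d['image'],cv2.COLOR_RGB2HSV).astype(int)
g=(hsv[...,0]>45)&(hsv[...,0]<95)&(hsv[...,1]>60)&(P[...,2]>.035)&(P[...,2]<.06)&(P[...,0]>.5)&(P[...,0]<.7)&(abs(P[...,1])<.3)
B=np.array([toboard(p) for p in P[g]]); print(len(B),B.mean(0),B.max(0))
E
```

```text
clock 6.25 pos [ 0.6269 -0.1564  0.2117] F [-0.5  0.1  0.4] w 0.0854 q6 -0.42
turn [-0.024 -0.009 -0.012]
shift(after turn) [0.0078 0.0029 0.1547]  shift(now) [0.0065 0.0065 0.1547]
84 [-0.03745937 -0.32695579  0.03519069] [-0.00243132 -0.31909635  0.04247153]
```

View pics/scene1c.png

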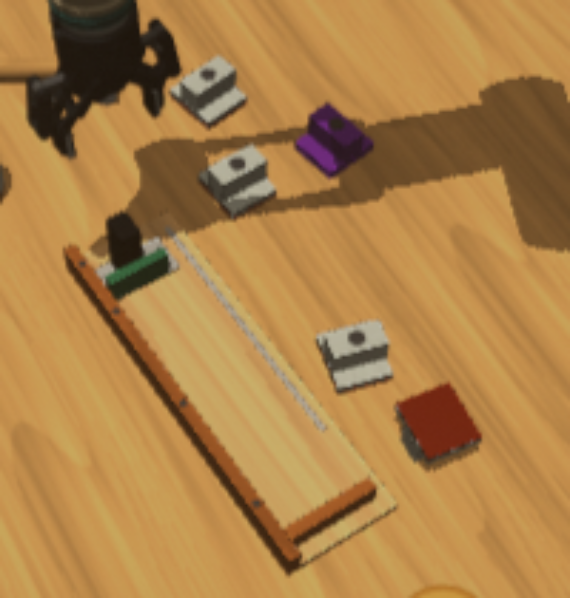

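End stop is fully back (face about -0.320 in the board frame, so joint about 0.125). Next is the block nearest the corner, at (0.471, 0.067).

```bash
python3 - <<'E'
from h import *
to([.471,.067,.12],-.25)
E
```

```text
clock 6.30 pos [ 0.6305 -0.1578  0.2192] F [ 2.1 -1.1  4.3] w 0.0856 q6 -0.42
turn [-0.012 -0.001  0.317]
shift(after turn) [ 0.1783 -0.2101  0.0992]  shift(now) [ 0.2347 -0.1428  0.1016]
```

Request:
apply_moves(
  moves=[0.0854, 0, 0, 0, -0.01, 0, 0.105, 0.0854, 0, 0, 0, 0, 0, 0.105, 0.0854, 0, 0, 0, 0, 0, 0.105, 0.0854, 0.03, -0.035, 0, 0, 0, 0, 0.0854, 0.03, -0.035, 0, 0, 0, 0, 0.0854, 0.03, -0.035, 0.01, 0, 0, 0, 0.0854, 0.03, -0.035, 0.02, 0, 0, 0, 0.0854, 0.03, -0.035, 0.02, 0, 0, 0],
)

```text
clock: 6.97
position: [0.5243, 0.0056, 0.1815]
ee_rot: [0.015, 0.799, 0.602, 0.008]
contact_force: [1.1, 1.0, 0.2]
width: 0.0855
```

```bash
python3 - <<'E'
from h import *
d=snap('wrist','wrist3');to([.471,.067,.12],-.25)
E
```

```text
clock 7.02 pos [0.5146 0.012  0.1769] F [-6.4  5.  -3.3] w 0.0856 q6 0.17
turn [ 0.017  0.003 -0.027]
shift(after turn) [ 0.0425 -0.0558  0.0569]  shift(now) [ 0.0411 -0.0579  0.0558]
```

View pics/wrist3.png

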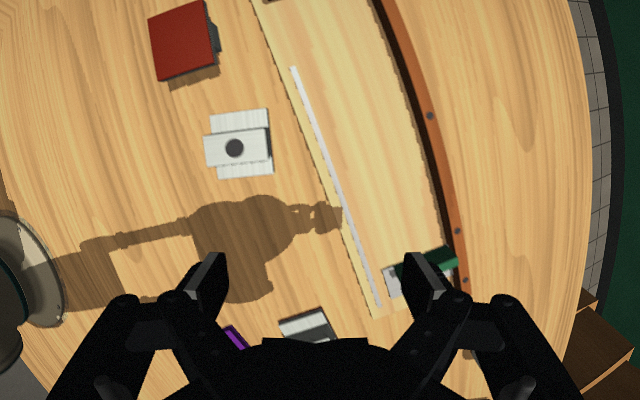

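Request:
apply_moves(
  moves=[0.0854, 0.014, -0.018, 0.018, 0.006, 0, -0.015, 0.0854, 0.014, -0.018, 0.018, 0.006, 0, -0.01, 0.0854, 0.012, -0.018, 0.015, 0, 0, 0, 0.0854, 0, 0, 0, 0, 0, 0, 0.0854, 0, 0, 0, 0, 0, 0, 0.0854, 0, 0, 0, 0, 0, 0, 0.0854, 0, 0, 0, 0, 0, 0, 0.0854, 0, 0, 0, 0, 0, 0],
)

```text
clock: 7.68
position: [0.4716, 0.0659, 0.1247]
ee_rot: [0.006, 0.789, 0.615, 0.001]
contact_force: [-0.2, -0.4, 0.4]
width: 0.0854
```

```bash
python3 - <<'E'
from h import *
d=snap('wrist','wrist4');to([.471,.067,.028],-.25)
P=wcloud(d); ok=(d['range_z']>0)&(P[...,2]>.037)&(P[...,2]<.052)&(P[...,0]>.4)&(P[...,0]<.53)&(P[...,1]>0.02)&(P[...,1]<.12)
ok[230:]=0
q=P[ok]; print(len(q)); r=cv2.minAreaRect((q[:,:2]*1000).astype(np.float32)); print(r)
E
```

```text
clock 7.73 pos [0.472  0.0658 0.1248] F [1.1 0.  0.3] w 0.0854 q6 0.25
turn [0.011 0.005 0.003]
shift(after turn) [ 0.001  -0.0012  0.0968]  shift(now) [ 0.0014 -0.0024  0.0968]
2969
((471.33056640625, 64.85163879394531), (30.33613395690918, 60.16710662841797), 78.13744354248047)
```

View pics/wrist4.png

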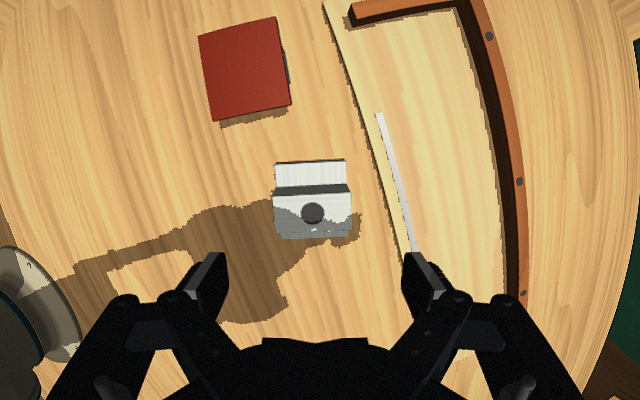

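Request:
apply_moves(
  moves=[0.0854, 0, 0, 0.02, 0.006, 0.003, -0.04, 0.0854, 0, 0, 0.02, 0.004, 0, 0, 0.0854, 0, 0, 0.02, 0, 0, 0, 0.0854, 0, 0, 0.02, 0, 0, 0, 0.0854, 0, 0, 0.012, 0, 0, 0, 0.0854, 0, 0, 0, 0, 0, 0, 0.0854, 0, 0, 0, 0, 0, 0, 0.0854, 0, 0, 0, 0, 0, 0],
)

```text
clock: 8.4
position: [0.4844, 0.0607, 0.035]
ee_rot: [0.007, 0.778, 0.628, 0.006]
contact_force: [0.7, -0.5, -0.6]
width: 0.0854
```

```bash
python3 - <<'E'
from h import *
to([.4713,.0652,.028],-.207)
E
```

```text
clock 8.40 pos [0.4844 0.0607 0.035 ] F [ 0.7 -0.5 -0.6] w 0.0854 q6 0.2
turn [ 0.019 -0.    -0.005]
shift(after turn) [ 0.0017 -0.0138  0.007 ]  shift(now) [ 0.0016 -0.0139  0.0067]
```

Request:
apply_moves(
  moves=[0.0854, 0.001, -0.007, 0.0, 0.01, 0, 0, 0.0854, 0.001, -0.006, 0.003, 0.005, 0, 0, 0.0854, 0, 0, 0.003, 0, 0, 0, 0.0854, 0, 0, 0, 0, 0, 0, 0.0854, 0, 0, 0, 0, 0, 0, 0.0854, 0, 0, 0, 0, 0, 0, 0.0854, 0, 0, 0, 0, 0, 0, 0.0854, 0, 0, 0, 0, 0, 0],
)

```text
clock: 9.07
position: [0.4741, 0.0658, 0.0323]
ee_rot: [0.004, 0.778, 0.628, 0.004]
contact_force: [-0.2, -0.5, -1.0]
width: 0.0853
```

```bash
python3 - <<'E'
from h import *
to([.4713,.0652,.028],-.207)
E
```

```text
clock 9.07 pos [0.4741 0.0658 0.0323] F [-0.2 -0.5 -1. ] w 0.0853 q6 0.2
turn [ 0.011 -0.002 -0.005]
shift(after turn) [-0.0012 -0.0026  0.0043]  shift(now) [-0.0012 -0.0026  0.0043]
```

Request:
apply_moves(
  moves=[0.0854, -0.001, -0.002, 0.004, 0.005, 0, 0, 0.0854, 0, -0.001, 0.003, 0.003, 0, 0, 0.05, 0, 0, 0, 0, 0, 0, 0.05, 0, 0, 0, 0, 0, 0, 0.05, 0, 0, 0, 0, 0, 0, 0.05, 0, 0, 0, 0, 0, 0, 0.05, 0, 0, 0, 0, 0, 0, 0.05, 0, 0, 0, 0, 0, 0],
  newtons=60,
)

```text
clock: 9.73
position: [0.4709, 0.0654, 0.0248]
ee_rot: [0.0, 0.778, 0.628, 0.002]
contact_force: [0.4, 0.7, 0.1]
width: 0.0586
```

```bash
python3 - <<'E'
from h import *
to([.4713,.0652,.028],-.207)
d=snap('wrist','wrist5')
E
```

```text
clock 9.73 pos [0.4709 0.0654 0.0248] F [0.4 0.7 0.1] w 0.0586 q6 0.2
turn [ 0.002 -0.002 -0.005]
shift(after turn) [-0.0001  0.0004 -0.0032]  shift(now) [-0.0001  0.0004 -0.0032]
```

View pics/wrist5.png

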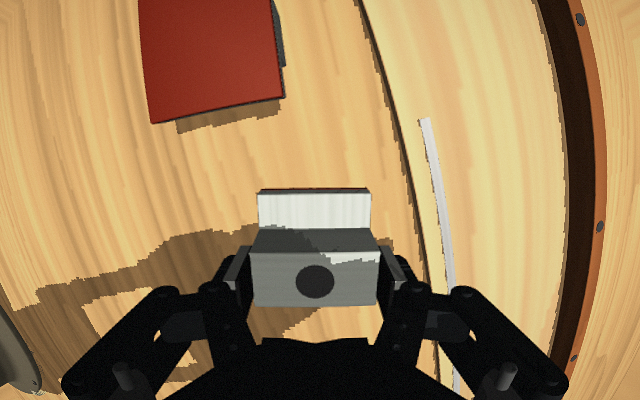

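Request:
apply_moves(
  moves=[0.05, 0, 0, -0.02, 0, 0, 0, 0.05, 0, 0, -0.02, 0, 0, 0, 0.05, 0, 0, -0.02, 0, 0, 0, 0.05, 0, 0, -0.02, 0, 0, -0.1, 0.05, 0, 0, 0, 0, 0, -0.1, 0.05, 0, 0, 0, 0, 0, -0.09, 0.05, 0, 0, 0, 0, 0, 0, 0.05, 0, 0, 0, 0, 0, 0],
)

```text
clock: 10.45
position: [0.4668, 0.0652, 0.1049]
ee_rot: [-0.003, 0.675, 0.738, -0.002]
contact_force: [-0.5, 0.3, -3.5]
width: 0.0585
```

```bash
python3 - <<'E'
from h import *
to(board(-.035,-.041,.070))
E
```

```text
clock 10.45 pos [0.4668 0.0652 0.1049] F [-0.5  0.3 -3.5] w 0.0585 q6 -0.1
turn [-0.007 -0.002  0.009]
shift(after turn) [0.0882 0.1463 0.0249]  shift(now) [0.0867 0.1473 0.024 ]
```

Request:
apply_moves(
  moves=[0.05, 0.015, 0.026, 0, 0, 0, 0.009, 0.05, 0.015, 0.026, 0, 0, 0, 0, 0.05, 0.015, 0.026, 0, 0, 0, 0, 0.05, 0.015, 0.026, 0, 0, 0, 0, 0.05, 0.015, 0.026, 0, 0, 0, 0, 0.05, 0.01, 0.016, 0, 0, 0, 0, 0.05, 0, 0, 0, 0, 0, 0, 0.05, 0, 0, 0, 0, 0, 0],
)

```text
clock: 11.12
position: [0.605, 0.1646, 0.0943]
ee_rot: [-0.009, 0.686, 0.728, -0.008]
contact_force: [-0.5, 0.4, -2.7]
width: 0.0587
```

```bash
python3 - <<'E'
from h import *
to(board(-.035,-.041,.027))
E
```

```text
clock 11.12 pos [0.605  0.1646 0.0943] F [-0.5  0.4 -2.7] w 0.0587 q6 0.09
turn [-0.024 -0.001 -0.02 ]
shift(after turn) [0.0001 0.0007 0.0573]  shift(now) [0.0001 0.0021 0.0572]
```

Request:
apply_moves(
  moves=[0.05, 0, 0, 0.01, -0.012, 0, -0.02, 0.05, 0, 0, 0.01, -0.012, 0, 0, 0.05, 0, 0, 0.01, 0, 0, 0, 0.05, 0, 0, 0, 0, 0, 0, 0.05, 0, 0, 0, 0, 0, 0, 0.05, 0, 0, 0, 0, 0, 0, 0.05, 0, 0, 0, 0, 0, 0, 0.05, 0, 0, 0, 0, 0, 0],
)

```text
clock: 11.78
position: [0.599, 0.1616, 0.0604]
ee_rot: [-0.003, 0.681, 0.732, -0.004]
contact_force: [0.7, 0.2, -2.2]
width: 0.0586
```

```bash
python3 - <<'E'
from h import *
to(board(-.035,-.041,.027)); snap('wrist','wrist6')
E
```

```text
clock 11.78 pos [0.599  0.1616 0.0604] F [ 0.7  0.2 -2.2] w 0.0586 q6 0.08
turn [-0.009  0.    -0.007]
shift(after turn) [0.0026 0.0069 0.0234]  shift(now) [0.0026 0.0071 0.0233]
```

View pics/wrist6.png

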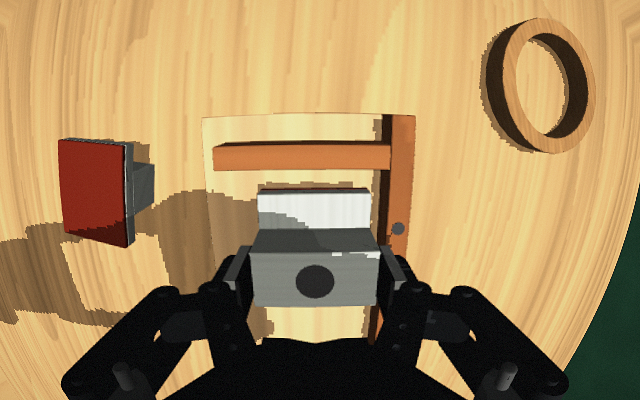

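Request:
apply_moves(
  moves=[0.05, 0.002, -0.004, 0.004, -0.003, 0, -0.004, 0.05, 0, 0, 0.006, -0.003, 0, -0.003, 0.05, 0, 0, 0.006, 0, 0, 0, 0.05, 0, 0, 0.005, 0, 0, 0, 0.05, 0, 0, 0, 0, 0, 0, 0.05, 0, 0, 0, 0, 0, 0, 0.05, 0, 0, 0, 0, 0, 0, 0.05, 0, 0, 0, 0, 0, 0],
)

```text
clock: 12.5
position: [0.5949, 0.1638, 0.0379]
ee_rot: [-0.0, 0.678, 0.735, -0.0]
contact_force: [0.2, -0.1, -1.8]
width: 0.0581
```

```bash
python3 - <<'E'
from h import *
to(board(-.046,-.041,.025)); print(toboard(manip.get_state()['position']))
E
```

```text
clock 12.50 pos [0.5949 0.1638 0.0379] F [ 0.2 -0.1 -1.8] w 0.0581 q6 0.08
turn [-0.001  0.     0.001]
shift(after turn) [ 0.0001 -0.0002  0.0029]  shift(now) [ 0.0001 -0.0002  0.0029]
[-0.04576546 -0.04110023  0.02786651]
```

Request:
apply_moves(
  moves=[0.05, 0, 0, 0.003, 0, 0, 0, 0.05, 0, 0, 0.001, 0, 0, 0, 0.05, 0, 0, 0, 0, 0, 0, 0.063, 0, 0, 0, 0, 0, 0, 0.063, 0, 0, 0, 0, 0, 0, 0.063, 0, 0, 0, 0, 0, 0, 0.063, 0, 0, 0, 0, 0, 0, 0.063, 0, 0, 0, 0, 0, 0],
)

```text
clock: 13.17
position: [0.5972, 0.164, 0.0362]
ee_rot: [0.001, 0.678, 0.735, 0.002]
contact_force: [-0.2, 0.5, -0.9]
width: 0.0631
```

```bash
python3 - <<'E'
from h import *
to(board(-.046,-.041,.025)); print(toboard(manip.get_state()['position']))
E
```

```text
clock 13.17 pos [0.5972 0.164  0.0362] F [-0.2  0.5 -0.9] w 0.0631 q6 0.08
turn [ 0.004 -0.     0.001]
shift(after turn) [ 0.     -0.0025  0.0012]  shift(now) [ 0.     -0.0025  0.0012]
[-0.04350897 -0.04103255  0.02620324]
```

Request:
apply_moves(
  moves=[0.064, 0, 0, -0.02, 0, 0, 0, 0.064, 0, 0, -0.02, 0, 0, 0, 0.064, 0, 0, -0.02, 0, 0, 0, 0, 0, -0.02, 0, 0, 0, 0, 0, 0, -0.02, 0, 0, 0, 0, 0, 0, -0.02, 0, 0, 0, 0, 0, 0, 0, 0, 0, 0, 0, 0, 0, 0, 0, 0, 0, 0],
)

```text
clock: 13.83
position: [0.5376, 0.1592, 0.0992]
ee_rot: [0.003, 0.678, 0.735, 0.003]
contact_force: [1.5, 0.3, 0.8]
width: 0.0032
```

```bash
python3 - <<'E'
from h import *
d=snap('wrist','wrist7');to(board(-.110,-.038,.010)); print(toboard(manip.get_state()['position']))
P=wcloud(d); ok=(d['range_z']>0)&(P[...,2]>.047)&(P[...,2]<.062)&(P[...,0]>.53)&(P[...,0]<.64)&(P[...,1]>0.12)&(P[...,1]<.205)
q=P[ok]; print(len(q)); r=cv2.minAreaRect((q[:,:2]*1000).astype(np.float32)); print(r, toboard([r[0][0]/1000,r[0][1]/1000,.01]))
E
```

```text
clock 13.88 pos [0.5371 0.1591 0.0989] F [-0.4 -0.2 -0.9] w -0.0001 q6 0.08
turn [ 0.007 -0.001  0.001]
shift(after turn) [ 0.0032 -0.0062  0.0789]  shift(now) [ 0.0031 -0.0068  0.0789]
[-0.10376697 -0.04115332  0.08894232]
3739
((597.2722778320312, 162.76109313964844), (60.619014739990234, 30.826093673706055), 5.673253536224365) [-0.04352577 -0.04231591  0.        ]
```

View pics/wrist7.png

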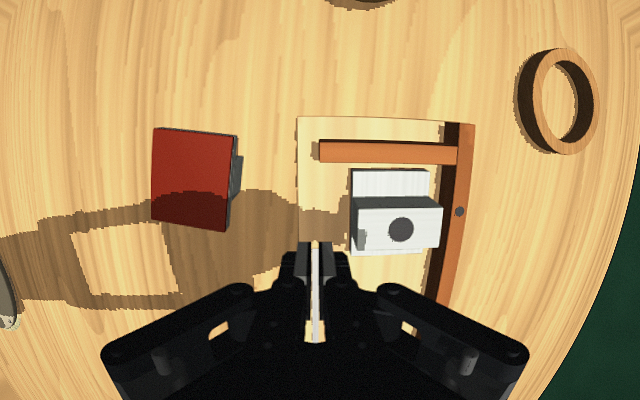

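Request:
apply_moves(
  moves=[0, 0, -0.008, 0.016, 0.003, 0, 0, 0, 0, 0, 0.016, 0.003, 0, 0, 0, 0, 0, 0.016, 0, 0, 0, 0, 0, 0, 0.016, 0, 0, 0, 0, 0, 0, 0.012, 0, 0, 0, 0, 0, 0, 0, 0, 0, 0, 0, 0, 0, 0, 0, 0, 0, 0, 0, 0, 0, 0, 0, 0],
)

```text
clock: 14.55
position: [0.5412, 0.1597, 0.0211]
ee_rot: [0.004, 0.679, 0.735, 0.006]
contact_force: [-0.1, -0.3, 0.4]
width: -0.0004
```

```bash
python3 - <<'E'
from h import *
to(board(-.0745,-.041,.010)); print(toboard(manip.get_state()['position']))
E
```

```text
clock 14.55 pos [0.5412 0.1597 0.0211] F [-0.1 -0.3  0.4] w -0.0004 q6 0.08
turn [ 0.014 -0.001 -0.   ]
shift(after turn) [-0.0001  0.0252  0.0011]  shift(now) [-0.0001  0.0252  0.0015]
[-0.09969101 -0.04089884  0.01114523]
```

Request:
apply_moves(
  moves=[0, 0, 0.004, 0, 0.004, 0, 0, 0, 0, 0.004, 0, 0.003, 0, 0, 0, 0, 0.004, 0, 0, 0, 0, 0, 0, 0.004, 0, 0, 0, 0, 0, 0, 0.004, 0, 0, 0, 0, 0, 0, 0.004, 0, 0, 0, 0, 0, 0, 0.002, 0, 0, 0, 0, 0, 0, 0, 0, 0, 0, 0],
)

```text
clock: 15.22
position: [0.5669, 0.1619, 0.0235]
ee_rot: [-0.001, 0.679, 0.734, 0.0]
contact_force: [0.5, -0.2, -0.6]
width: -0.0001
```

```bash
python3 - <<'E'
from h import *
to(board(-.0745,-.041,.010)); print(toboard(manip.get_state()['position']))
E
```

```text
clock 15.22 pos [0.5669 0.1619 0.0235] F [ 0.5 -0.2 -0.6] w -0.0001 q6 0.08
turn [-0.001 -0.001 -0.   ]
shift(after turn) [-0.0002 -0.0006  0.0035]  shift(now) [-0.0002 -0.0006  0.0035]
[-0.07390114 -0.04080375  0.01350892]
```

Request:
apply_moves(
  moves=[0, 0, 0.002, 0, 0, 0, 0, 0, 0, 0.002, 0.001, 0, 0, 0, 0, 0, 0.002, 0, 0, 0, 0, 0, 0, 0.0, 0, 0, 0, 0, 0, 0, 0.0, 0, 0, 0, 0, 0, 0, 0.0, 0, 0, 0, 0, 0, 0, 0.0, 0, 0, 0, 0, 0, 0, 0, 0, 0, 0, 0],
)

```text
clock: 15.88
position: [0.5666, 0.1618, 0.0226]
ee_rot: [-0.005, 0.679, 0.735, -0.005]
contact_force: [-2.1, 0.4, 1.1]
width: 0.0
```

```bash
python3 - <<'E'
from h import *
to(board(-.0745,-.041,.010)); print(toboard(manip.get_state()['position'])); snap('wrist','wrist8')
E
```

```text
clock 15.88 pos [0.5666 0.1618 0.0226] F [-2.1  0.4  1.1] w 0.0 q6 0.08
turn [-0.015 -0.001 -0.   ]
shift(after turn) [-0.0002 -0.0003  0.0026]  shift(now) [-0.0002 -0.0002  0.0026]
[-0.07421629 -0.04083067  0.01255115]
```

View pics/wrist8.png

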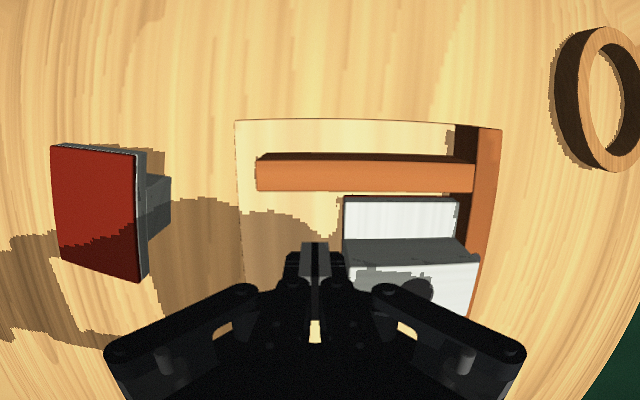

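Request:
apply_moves(
  moves=[0, 0, 0.005, 0, -0.005, 0, 0, 0, 0, 0.005, 0, -0.005, 0, 0, 0, 0, 0.005, 0, 0, 0, 0, 0, 0, -0.01, 0, 0, 0, 0, 0, 0, -0.01, -0.02, 0, 0, 0, 0, 0, 0.0, -0.02, 0, 0, 0, 0, 0, 0.0, -0.02, 0, 0, 0, 0, 0, 0, 0, 0, 0, 0],
)

```text
clock: 16.6
position: [0.551, 0.1606, 0.085]
ee_rot: [-0.01, 0.678, 0.735, -0.011]
contact_force: [1.1, 0.2, 0.7]
width: 0.0001
```

```bash
python3 - <<'E'
from h import *
to(board(-.033,-.105,.080)); print(toboard(manip.get_state()['position'])); d=snap('wrist','wrist9')
P=wcloud(d); ok=(d['range_z']>0)&(P[...,2]>.047)&(P[...,2]<.062)&(P[...,0]>.53)&(P[...,0]<.66)&(P[...,1]>0.12)&(P[...,1]<.205)
q=P[ok]; print(len(q)); r=cv2.minAreaRect((q[:,:2]*1000).astype(np.float32)); print(r, toboard([r[0][0]/1000,r[0][1]/1000,.01]))
E
```

```text
clock 16.60 pos [0.551  0.1606 0.085 ] F [1.1 0.2 0.7] w 0.0001 q6 0.08
turn [-0.03  0.   -0.  ]
shift(after turn) [-0.0642  0.0569 -0.005 ]  shift(now) [-0.0642  0.0567 -0.0067]
[-0.08986852 -0.0408237   0.07499694]
4272
((612.3282470703125, 163.56320190429688), (60.67839431762695, 31.291183471679688), 4.7828474044799805) [-0.02845365 -0.04271202  0.        ]
```

```bash
sed -i 's/C=np.array(\[0.6373,0.2084,0.010\])/C=np.array([0.6386,0.2085,0.010])/' h.py; python3 - <<'E'
from h import *
to(board(-.031,-.1,.08))
E
```

```text
clock 16.65 pos [0.5501 0.1604 0.0835] F [ 0.4 -0.   0.1] w 0.0001 q6 0.08
turn [-0.033  0.    -0.   ]
shift(after turn) [-0.0591  0.061  -0.0065]  shift(now) [-0.0591  0.0608 -0.0085]
```

Request:
apply_moves(
  moves=[0, -0.03, 0.0, 0, -0.01, 0, 0, 0, -0.03, 0.0, 0, -0.01, 0, 0, 0, -0.004, 0.019, 0, -0.005, 0, 0, 0, 0, 0.02, 0, 0, 0, 0, 0, 0, 0.02, 0, 0, 0, 0, 0, 0, 0.0, 0, 0, 0, 0, 0, 0, 0, 0, 0, 0, 0, 0, 0, 0, 0, 0, 0, 0],
)

```text
clock: 17.32
position: [0.6177, 0.0983, 0.0762]
ee_rot: [-0.001, 0.678, 0.735, -0.002]
contact_force: [-0.2, 0.8, 0.4]
width: -0.0002
```

```bash
python3 - <<'E'
from h import *
to(board(-.031,-.1,.008));print(toboard(manip.get_state()['position']))
E
```

```text
clock 17.32 pos [0.6177 0.0983 0.0762] F [-0.2  0.8  0.4] w -0.0002 q6 -0.03
turn [-0.005  0.001  0.   ]
shift(after turn) [ 0.0082 -0.0014  0.0582]  shift(now) [ 0.0083 -0.0011  0.0582]
[-0.02963025 -0.10823215  0.06622281]
```

Request:
apply_moves(
  moves=[0, 0, -0.001, 0.016, -0.003, 0, 0, 0, 0, 0, 0.016, 0, 0, 0, 0, 0, 0, 0.015, 0, 0, 0, 0, 0, 0, 0.011, 0, 0, 0, 0, 0, 0, 0, 0, 0, 0, 0, 0, 0, 0, 0, 0, 0, 0, 0, 0, 0, 0, 0, 0, 0, 0, 0, 0, 0, 0, 0],
)

```text
clock: 17.98
position: [0.6093, 0.0994, 0.0151]
ee_rot: [-0.002, 0.677, 0.736, -0.003]
contact_force: [-0.5, 0.4, -0.5]
width: -0.0004
```

```bash
python3 - <<'E'
from h import *
to(board(-.031,-.079,.008));print(toboard(manip.get_state()['position']))
E
```

```text
clock 17.98 pos [0.6093 0.0994 0.0151] F [-0.5  0.4 -0.5] w -0.0004 q6 -0.03
turn [-0.008  0.     0.003]
shift(after turn) [ 0.0274  0.0069 -0.0029]  shift(now) [ 0.0274  0.0069 -0.003 ]
[-0.03787499 -0.10638043  0.00508848]
```

Request:
apply_moves(
  moves=[0, 0.005, 0.005, -0.003, 0, 0, 0, 0, 0.005, 0.002, 0, 0, 0, 0, 0, 0.005, 0, 0, 0, 0, 0, 0, 0.005, 0, 0, 0, 0, 0, 0, 0.004, 0, 0, 0, 0, 0, 0, 0.003, 0, 0, 0, 0, 0, 0, 0.003, 0, 0, 0, 0, 0, 0, 0, 0, 0, 0, 0, 0],
)

```text
clock: 18.65
position: [0.6171, 0.1265, 0.0225]
ee_rot: [0.005, 0.675, 0.738, -0.006]
contact_force: [-0.2, 0.2, 0.0]
width: -0.0
```

```bash
python3 - <<'E'
from h import *
to(board(-.031,-.079,.008));print(toboard(manip.get_state()['position']))
E
```

```text
clock 18.65 pos [0.6171 0.1265 0.0225] F [-0.2  0.2  0. ] w -0.0 q6 0.02
turn [-0.002  0.015  0.01 ]
shift(after turn) [ 0.001  -0.003   0.0045]  shift(now) [ 0.0011 -0.003   0.0045]
[-0.02798265 -0.08001152  0.01251987]
```

Request:
apply_moves(
  moves=[0, 0, -0.002, 0.004, 0, 0.005, 0.005, 0, 0, 0, 0.002, 0, 0.005, 0, 0, 0.003, 0, 0, 0, 0, 0, 0, 0.003, 0, 0, 0, 0, 0, 0, 0.005, 0, 0, 0, 0, 0, 0, 0.005, 0, 0, 0, 0, 0, 0, 0, 0, 0, 0, 0, 0, 0, 0, 0, 0, 0, 0, 0],
)

```text
clock: 19.32
position: [0.618, 0.1247, 0.0199]
ee_rot: [0.015, 0.673, 0.74, -0.011]
contact_force: [0.9, -0.0, -0.5]
width: 0.0003
```

```bash
python3 - <<'E'
from h import *
to(board(-.031,-.079,.008));print(toboard(manip.get_state()['position']))
E
```

```text
clock 19.32 pos [0.618  0.1247 0.0199] F [ 0.9 -0.  -0.5] w 0.0003 q6 0.04
turn [0.005 0.037 0.016]
shift(after turn) [ 0.0029 -0.0038  0.0019]  shift(now) [ 0.0031 -0.0038  0.0017]
[-0.02716214 -0.08194816  0.00985711]
```

Request:
apply_moves(
  moves=[0, -0.01, 0, 0, 0, 0.015, 0.01, 0, -0.01, 0, -0.01, 0, 0.015, 0, 0, -0.01, 0, -0.02, 0, 0, 0, 0, -0.01, 0, -0.02, 0, 0, 0, 0, -0.01, -0.01, -0.03, 0, 0, 0, 0, 0, -0.015, -0.03, 0, 0, 0, 0, 0, 0, 0, 0, 0, 0, 0, 0, 0, 0, 0, 0, 0],
)

```text
clock: 19.98
position: [0.5943, 0.0795, 0.1305]
ee_rot: [-0.004, 0.677, 0.736, 0.003]
contact_force: [0.6, -0.2, 0.2]
width: 0.0003
```

```bash
cat >> h.py <<'E'
def rect(d,z,bx,lab=''):
    """crown/flange tops at height z (world), bx = board-frame box x0,x1,y0,y1"""
    P=wcloud(d) if d['fx']<400 else cloud(d); c,s=np.cos(TH),np.sin(TH); D=P-C
    X=c*D[...,0]+s*D[...,1]; Y=-s*D[...,0]+c*D[...,1]
    ok=(d['range_z']>0)&(abs(P[...,2]-z)<.006)&(X>bx[0])&(X<bx[1])&(Y>bx[2])&(Y<bx[3])
    q=np.stack([X[ok],Y[ok]],1)*1000; r=cv2.minAreaRect(q.astype(np.float32)); print(lab,len(q),[np.round(a,1) for a in r], 'mean z',P[...,2][ok].mean().round(4))
E
python3 - <<'E'
from h import *
to(board(-.031,-.079,.008));d=snap('wrist','wrist10'); rect(d,.054,(-.1,.0,-.085,0))
E
```

```text
clock 19.98 pos [0.5943 0.0795 0.1305] F [ 0.6 -0.2  0.2] w 0.0003 q6 -0.08
turn [-0.001 -0.009  0.003]
shift(after turn) [0.0461 0.0235 0.1125]  shift(now) [0.0449 0.0237 0.1129]
 3523 [array([-30.1, -35. ]), array([60. , 30.4]), np.float64(0.4)] mean z 0.0545
```

View pics/wrist10.png

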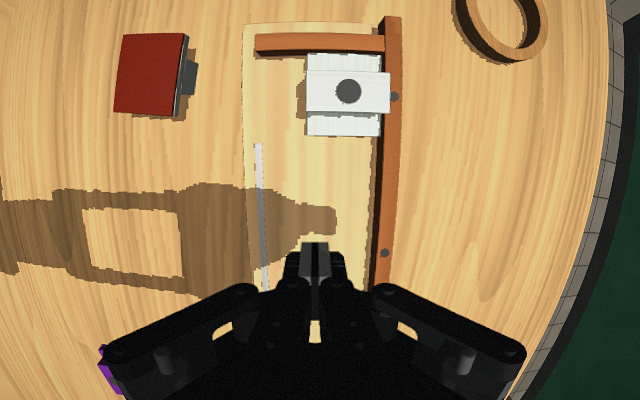

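First block is seated: (-30.1, -35.0) mm in the board frame, rotated 0.4°. Next is the middle block near (0.469, -0.190).

```bash
python3 - <<'E'
from h import *
to([.469,-.190,.13],.095)
E
```

```text
clock 20.03 pos [0.5945 0.0797 0.1307] F [-0.1  0.3  1. ] w -0.0001 q6 -0.08
turn [-0.    -0.009 -0.012]
shift(after turn) [-0.2566 -0.1505  0.0007]  shift(now) [-0.2583 -0.1475 -0.0017]
```

Request:
apply_moves(
  moves=[0.0854, -0.034, -0.02, 0, 0, -0.005, -0.006, 0.0854, -0.034, -0.02, 0, 0, -0.004, -0.006, 0.0854, -0.034, -0.02, 0, 0, 0, 0, 0.0854, -0.034, -0.02, 0, 0, 0, 0, 0.0854, -0.034, -0.02, 0, 0, 0, 0, 0.0854, -0.034, -0.02, 0, 0, 0, 0, 0.0854, -0.034, -0.02, 0, 0, 0, 0, 0.0854, 0, 0, 0, 0, 0, 0],
)

```text
clock: 20.7
position: [0.4756, -0.1708, 0.1186]
ee_rot: [-0.006, 0.668, 0.744, 0.002]
contact_force: [-0.3, 0.6, 0.4]
width: 0.0857
```

```bash
python3 - <<'E'
from h import *
to([.469,-.190,.13],.095)
E
```

```text
clock 20.70 pos [ 0.4756 -0.1708  0.1186] F [-0.3  0.6  0.4] w 0.0857 q6 -0.6
turn [-0.004 -0.012  0.013]
shift(after turn) [-0.0185 -0.0084 -0.0114]  shift(now) [-0.0183 -0.0087 -0.0115]
```

Request:
apply_moves(
  moves=[0.0854, -0.01, -0.005, -0.005, 0, -0.006, 0.006, 0.0854, -0.009, -0.004, -0.005, 0, -0.006, 0.006, 0.0854, 0, 0, 0, 0, 0, 0, 0.0854, 0, 0, 0, 0, 0, 0, 0.0854, 0, 0, 0, 0, 0, 0, 0.0854, 0, 0, 0, 0, 0, 0, 0.0854, 0, 0, 0, 0, 0, 0, 0.0854, 0, 0, 0, 0, 0, 0],
)

```text
clock: 21.37
position: [0.4684, -0.1872, 0.123]
ee_rot: [-0.007, 0.673, 0.739, -0.0]
contact_force: [0.7, -0.3, 0.1]
width: 0.0855
```

```bash
cat >> h.py <<'E'
def wrect(d,z,bx,lab=''):
    P=wcloud(d) if d['fx']<400 else cloud(d)
    ok=(d['range_z']>0)&(abs(P[...,2]-z)<.006)&(P[...,0]>bx[0])&(P[...,0]<bx[1])&(P[...,1]>bx[2])&(P[...,1]<bx[3])
    q=P[ok][:,:2]*1000; r=cv2.minAreaRect(q.astype(np.float32)); print(lab,len(q),[np.round(a,1) for a in r], 'mean z',P[...,2][ok].mean().round(4))
E
python3 - <<'E'
from h import *
d=snap('wrist','wrist11'); wrect(d,.044,(.41,.53,-.26,-.12)); to([.469,-.190,.028],.095)
E
```

```text
3216 [array([ 485.7, -161.4]), array([60.5, 29.8]), np.float64(6.7)] mean z 0.0444
clock 21.42 pos [ 0.4684 -0.1872  0.123 ] F [1.5 0.4 0.6] w 0.0854 q6 -0.61
turn [-0.009 -0.01  -0.002]
shift(after turn) [-0.0028  0.0004  0.095 ]  shift(now) [-0.0037  0.0013  0.095 ]
```

View pics/wrist11.png

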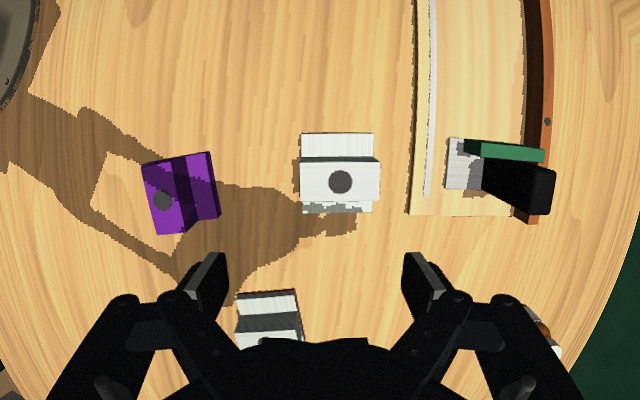

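```bash
python3 - <<'E'
from h import *
to([.4857,-.1614,.06],.117)
E
```

```text
clock 21.42 pos [ 0.4684 -0.1872  0.123 ] F [1.5 0.4 0.6] w 0.0854 q6 -0.61
turn [-0.009 -0.01  -0.024]
shift(after turn) [0.0236 0.0202 0.063 ]  shift(now) [0.0235 0.0203 0.0631]
```

Request:
apply_moves(
  moves=[0.0854, 0.01, 0.008, 0.01, 0, -0.005, -0.02, 0.0854, 0.01, 0.006, 0.015, 0, -0.005, 0, 0.0854, 0.004, 0, 0.015, 0, 0, 0, 0.0854, 0, 0, 0.015, 0, 0, 0, 0.0854, 0, 0, 0, 0, 0, 0, 0.0854, 0, 0, 0, 0, 0, 0, 0.0854, 0, 0, 0, 0, 0, 0, 0.0854, 0, 0, 0, 0, 0, 0],
)

```text
clock: 22.08
position: [0.4826, -0.1599, 0.0687]
ee_rot: [0.0, 0.665, 0.747, -0.003]
contact_force: [0.4, -0.4, 0.1]
width: 0.0855
```

```bash
python3 - <<'E'
from h import *
to([.4857,-.1614,.026],.117)
E
```

```text
clock 22.08 pos [ 0.4826 -0.1599  0.0687] F [ 0.4 -0.4  0.1] w 0.0855 q6 -0.57
turn [-0.004  0.004 -0.   ]
shift(after turn) [-0.0019  0.0029  0.0427]  shift(now) [-0.0017  0.003   0.0427]
```

Request:
apply_moves(
  moves=[0.0854, -0.002, 0.005, 0.01, 0, 0, 0, 0.0854, 0, 0, 0.012, 0, 0, 0, 0.0854, 0, 0, 0.012, 0, 0, 0, 0.0854, 0, 0, 0.011, 0, 0, 0, 0.0854, 0, 0, 0, 0, 0, 0, 0.0854, 0, 0, 0, 0, 0, 0, 0.0854, 0, 0, 0, 0, 0, 0, 0.0854, 0, 0, 0, 0, 0, 0],
)

```text
clock: 22.75
position: [0.4945, -0.1657, 0.0252]
ee_rot: [0.007, 0.665, 0.746, -0.001]
contact_force: [-0.7, -0.4, -0.8]
width: 0.0855
```

```bash
python3 - <<'E'
from h import *
to([.4857,-.1614,.026],.117)
E
```

```text
clock 22.75 pos [ 0.4945 -0.1657  0.0252] F [-0.7 -0.4 -0.8] w 0.0855 q6 -0.56
turn [ 0.008  0.011 -0.002]
shift(after turn) [ 0.0053 -0.0083 -0.0008]  shift(now) [ 0.0053 -0.0083 -0.0009]
```

Request:
apply_moves(
  moves=[0.0854, 0.003, -0.005, 0, 0.004, 0.005, 0, 0.0854, 0.003, -0.005, 0, 0.004, 0.005, 0, 0.0854, 0, 0, 0, 0, 0, 0, 0.0854, 0, 0, 0, 0, 0, 0, 0.05, 0, 0, 0, 0, 0, 0, 0.05, 0, 0, 0, 0, 0, 0, 0.05, 0, 0, 0, 0, 0, 0, 0.05, 0, 0, 0, 0, 0, 0],
)

```text
clock: 23.42
position: [0.4841, -0.161, 0.0279]
ee_rot: [0.002, 0.665, 0.746, 0.0]
contact_force: [0.4, -0.4, -2.4]
width: 0.0583
```

```bash
python3 - <<'E'
from h import *
to([.4857,-.1614,.026],.117)
E
```

```text
clock 23.42 pos [ 0.4841 -0.161   0.0279] F [ 0.4 -0.4 -2.4] w 0.0583 q6 -0.57
turn [ 0.003  0.003 -0.002]
shift(after turn) [-0.0006  0.0015  0.0019]  shift(now) [-0.0006  0.0015  0.002 ]
```

Request:
apply_moves(
  moves=[0.05, 0, 0, -0.02, 0, 0, 0, 0.05, 0, 0, -0.02, 0, 0, 0, 0.05, 0, 0, -0.02, 0, 0, 0, 0.05, 0, 0, -0.02, 0, 0, 0.02, 0.05, 0, 0, 0, 0, 0, 0.015, 0.05, 0, 0, 0, 0, 0, 0, 0.05, 0, 0, 0, 0, 0, 0, 0.05, 0, 0, 0, 0, 0, 0],
)

```text
clock: 24.08
position: [0.4791, -0.1584, 0.1039]
ee_rot: [-0.005, 0.679, 0.734, -0.002]
contact_force: [-0.5, 0.5, -3.2]
width: 0.0581
```

```bash
python3 - <<'E'
from h import *
to(board(-.045,-.109,.09)); d=snap('wrist','wrist12')
E
```

```text
clock 24.08 pos [ 0.4791 -0.1584  0.1039] F [-0.5  0.5 -3.2] w 0.0581 q6 -0.53
turn [-0.01  -0.005 -0.001]
shift(after turn) [0.2441 0.1431 0.0039]  shift(now) [0.2442 0.1429 0.0037]
```

View pics/wrist12.png

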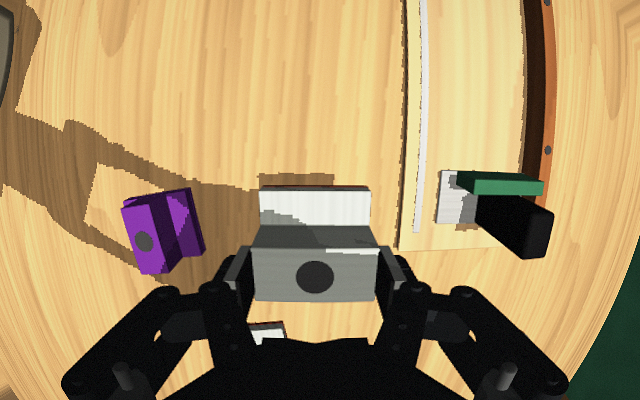

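Request:
apply_moves(
  moves=[0.05, 0.035, 0.02, 0, 0, 0, 0, 0.05, 0.035, 0.02, 0, 0, 0, 0, 0.05, 0.035, 0.02, 0, 0, 0, 0, 0.05, 0.035, 0.02, 0, 0, 0, 0, 0.05, 0.035, 0.02, 0, 0, 0, 0, 0.05, 0.035, 0.02, 0, 0, 0, 0, 0.05, 0.02, 0.012, 0, 0, 0, 0, 0.05, 0, 0, 0, 0, 0, 0],
)

```text
clock: 24.8
position: [0.5938, 0.0885, 0.0912]
ee_rot: [-0.011, 0.682, 0.731, -0.007]
contact_force: [0.6, -0.5, -2.8]
width: 0.0586
```

```bash
python3 - <<'E'
from h import *
to(board(-.045,-.109,.06))
E
```

```text
clock 24.80 pos [0.5938 0.0885 0.0912] F [ 0.6 -0.5 -2.8] w 0.0586 q6 -0.04
turn [-0.025 -0.008 -0.01 ]
shift(after turn) [0.007  0.0092 0.0212]  shift(now) [0.007  0.0096 0.021 ]
```

Request:
apply_moves(
  moves=[0.05, 0.003, 0.005, 0.005, -0.008, -0.004, -0.005, 0.05, 0.003, 0.005, 0.005, -0.008, -0.004, -0.005, 0.05, 0, 0.004, 0.008, -0.006, 0, 0, 0.05, 0, 0, 0.006, 0, 0, 0, 0.05, 0, 0, 0, 0, 0, 0, 0.05, 0, 0, 0, 0, 0, 0, 0.05, 0, 0, 0, 0, 0, 0, 0.05, 0, 0, 0, 0, 0, 0],
)

```text
clock: 25.47
position: [0.6032, 0.0925, 0.0583]
ee_rot: [-0.004, 0.679, 0.735, -0.006]
contact_force: [-0.0, 0.8, -2.6]
width: 0.0583
```

```bash
python3 - <<'E'
from h import *
to(board(-.045,-.109,.028)); snap('wrist','wrist13')
E
```

```text
clock 25.47 pos [0.6032 0.0925 0.0583] F [-0.   0.8 -2.6] w 0.0583 q6 -0.04
turn [-0.014  0.003 -0.   ]
shift(after turn) [ 0.0039 -0.0005  0.0203]  shift(now) [ 0.0039 -0.0002  0.0203]
```

View pics/wrist13.png

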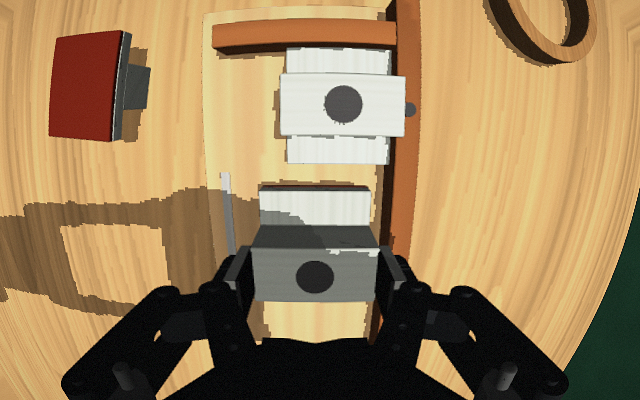

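Request:
apply_moves(
  moves=[0.05, 0.001, 0, 0.005, -0.004, 0, 0, 0.05, 0, 0, 0.006, -0.004, 0, 0, 0.05, 0, 0, 0.006, 0, 0, 0, 0.05, 0, 0, 0.004, 0, 0, 0, 0.05, 0, 0, 0, 0, 0, 0, 0.05, 0, 0, 0, 0, 0, 0, 0.05, 0, 0, 0, 0, 0, 0, 0.05, 0, 0, 0, 0, 0, 0],
)

```text
clock: 26.18
position: [0.6045, 0.0928, 0.038]
ee_rot: [0.001, 0.679, 0.734, -0.001]
contact_force: [-1.0, -0.6, -0.9]
width: 0.0581
```

```bash
python3 - <<'E'
from h import *
to(board(-.045,-.103,.0279))
E
```

```text
clock 26.18 pos [0.6045 0.0928 0.038 ] F [-1.  -0.6 -0.9] w 0.0581 q6 -0.04
turn [ 0.     0.004 -0.001]
shift(after turn) [ 0.0096 -0.0018  0.0001]  shift(now) [ 0.0096 -0.0018  0.0001]
```

Request:
apply_moves(
  moves=[0.05, 0.003, 0, 0, 0, 0, 0, 0.05, 0.003, -0.001, 0, 0, 0, 0, 0.05, 0.003, -0.001, 0, 0, 0, 0, 0.05, 0.003, 0, 0, 0, 0, 0, 0.05, 0.003, 0, 0, 0, 0, 0, 0.05, 0, 0, 0, 0, 0, 0, 0.05, 0, 0, 0, 0, 0, 0, 0.05, 0, 0, 0, 0, 0, 0],
)

```text
clock: 26.85
position: [0.6022, 0.1033, 0.0384]
ee_rot: [0.006, 0.677, 0.736, -0.005]
contact_force: [0.7, -1.9, -1.3]
width: 0.0582
```

```bash
python3 - <<'E'
from h import *
to(board(-.045,-.103,.0279)); snap('wrist','wrist14')
E
```

```text
clock 26.85 pos [0.6022 0.1033 0.0384] F [ 0.7 -1.9 -1.3] w 0.0582 q6 -0.01
turn [0.002 0.016 0.005]
shift(after turn) [-0.001  -0.0004  0.0005]  shift(now) [-0.001  -0.0004  0.0005]
```

View pics/wrist14.png

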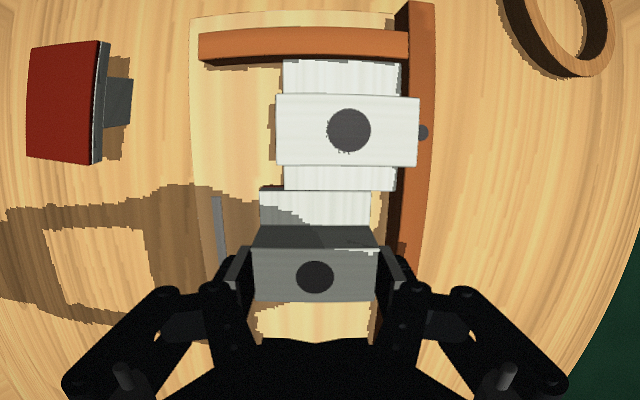

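Request:
apply_moves(
  moves=[0.064, 0, 0, 0, 0, 0, 0, 0.064, 0, 0, 0, 0, 0, 0, 0.064, 0, 0, 0, 0, 0, 0, 0.064, 0, 0, -0.02, 0, 0.004, 0, 0.064, 0, 0, -0.02, 0, 0.004, 0, 0.064, 0, 0, -0.02, 0, 0, 0, 0, 0, -0.02, 0, 0, 0, 0, 0, 0, -0.025, 0, 0, 0, 0],
)

```text
clock: 27.57
position: [0.5622, 0.1038, 0.1015]
ee_rot: [0.004, 0.677, 0.736, 0.003]
contact_force: [-0.2, 0.2, -0.2]
width: 0.041
```

Request:
apply_moves(
  moves=[0, 0, -0.02, 0, 0, 0, 0, 0, 0, 0, 0, 0, 0, 0, 0, 0, 0, 0, 0, 0, 0, 0, 0, 0, 0, 0, 0, 0, 0, 0, 0, 0, 0, 0, 0, 0, 0, 0, 0, 0, 0, 0, 0, 0, 0, 0, 0, 0, 0, 0, 0, 0, 0, 0, 0, 0],
)

```text
clock: 28.23
position: [0.5423, 0.1037, 0.1038]
ee_rot: [0.005, 0.677, 0.736, 0.005]
contact_force: [0.1, 0.4, 0.2]
width: 0.0003
```

```bash
python3 - <<'E'
from h import *
d=snap('wrist','wrist15'); rect(d,.054,(-.1,.01,-.069,0),'1'); rect(d,.054,(-.1,.01,-.14,-.069),'2'); to(board(-.105,-.103,.012))
E
```

```text
1 3878 [array([-29.8, -34.7]), array([60.8, 30.3]), np.float64(0.3)] mean z 0.0544
2 3424 [array([ -43.4, -102.6]), array([60.8, 30.4]), np.float64(0.5)] mean z 0.0543
clock 28.28 pos [0.5423 0.1037 0.1038] F [ 0.6 -0.1  0.2] w 0.0002 q6 -0.02
turn [ 0.014 -0.     0.004]
shift(after turn) [-0.0061 -0.0007  0.0818]  shift(now) [-0.0061 -0.0019  0.0817]
```

Request:
apply_moves(
  moves=[0, -0.003, -0.003, 0.016, 0.004, 0, 0, 0, -0.003, -0.003, 0.016, 0.004, 0, 0, 0, 0, 0, 0.016, 0, 0, 0, 0, 0, 0, 0.016, 0, 0, 0, 0, 0, 0, 0.014, 0, 0, 0, 0, 0, 0, 0, 0, 0, 0, 0, 0, 0, 0, 0, 0, 0, 0, 0, 0, 0, 0, 0, 0],
)

```text
clock: 28.95
position: [0.5415, 0.0971, 0.0233]
ee_rot: [0.003, 0.677, 0.736, 0.004]
contact_force: [0.6, 0.4, 1.1]
width: 0.0005
```

```bash
python3 - <<'E'
from h import *
to(board(-.0745,-.103,.012))
E
```

```text
clock 28.95 pos [0.5415 0.0971 0.0233] F [0.6 0.4 1.1] w 0.0005 q6 -0.03
turn [ 0.01  -0.     0.004]
shift(after turn) [0.0004 0.0311 0.0013]  shift(now) [0.0003 0.0311 0.0016]
```

Request:
apply_moves(
  moves=[0, 0, 0.005, 0, 0.003, 0, 0.003, 0, 0, 0.005, 0, 0.003, 0, 0, 0, 0, 0.005, 0, 0, 0, 0, 0, 0, 0.005, 0.001, 0, 0, 0, 0, 0, 0.005, 0, 0, 0, 0, 0, 0, 0.004, 0.001, 0, 0, 0, 0, 0, 0.005, 0, 0, 0, 0, 0, 0, 0.005, 0, 0, 0, 0],
)

```text
clock: 29.62
position: [0.5716, 0.0996, 0.0244]
ee_rot: [-0.007, 0.678, 0.735, -0.008]
contact_force: [-11.8, -2.0, 9.4]
width: 0.0003
```

```bash
python3 - <<'E'
from h import *
to(board(-.0745,-.103,.012))
E
```

```text
clock 29.62 pos [0.5716 0.0996 0.0244] F [-11.8  -2.    9.4] w 0.0003 q6 -0.03
turn [-0.022  0.     0.001]
shift(after turn) [0.0002 0.001  0.0024]  shift(now) [0.0002 0.001  0.0023]
```

Request:
apply_moves(
  moves=[0, 0, -0.012, 0, -0.006, 0, 0, 0, 0, -0.012, 0, -0.006, 0, 0, 0, 0, -0.005, -0.025, -0.006, 0, 0, 0, -0.01, 0, -0.03, 0, 0, 0, 0, -0.02, 0, -0.03, 0, 0, 0, 0, -0.02, 0, -0.02, 0, 0, 0, 0, 0, 0, 0, 0, 0, 0, 0, 0, 0, 0, 0, 0, 0],
)

```text
clock: 30.28
position: [0.55, 0.0465, 0.1332]
ee_rot: [0.0, 0.677, 0.736, -0.001]
contact_force: [0.7, 1.0, -1.3]
width: 0.0001
```

```bash
python3 - <<'E'
from h import *
d=snap('wrist','wrist16'); rect(d,.054,(-.1,.01,-.069,0),'1'); rect(d,.054,(-.1,.01,-.14,-.069),'2'); to([.4355,-.30,.13],.19)
d=snap('scene','scene2'); wrect(d,.044,(.37,.53,-.40,-.24))
cv2.imwrite('pics/scene2c.png',cv2.resize(d['image'][80:290,240:440,::-1],(570,598)))
E
```

```text
1 3101 [array([-29.8, -35. ]), array([30.9, 60.7]), np.float64(89.9)] mean z 0.0544
2 3104 [array([ -29.7, -102.7]), array([61.3, 30.3]), np.float64(0.4)] mean z 0.0544
clock 30.33 pos [0.5504 0.0464 0.1332] F [ 0.5 -0.3  1. ] w 0.0001 q6 -0.12
turn [-0.     0.002 -0.107]
shift(after turn) [-0.3185 -0.1782  0.0032]  shift(now) [-0.3356 -0.1433  0.0038]
 140 [array([ 435.5, -319.9]), array([61.9, 34.2]), np.float64(10.4)] mean z 0.0422
```

View pics/scene2c.png

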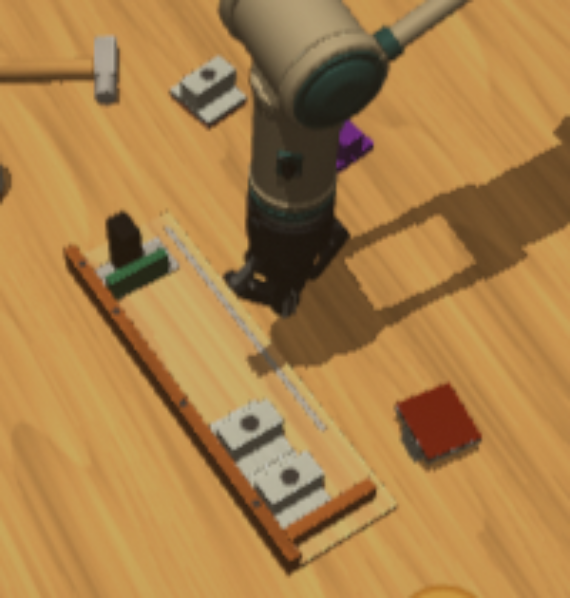

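Request:
apply_moves(
  moves=[0.0854, 0, 0, 0, 0, 0, -0.1, 0.0854, -0.035, -0.02, 0, 0, 0, 0, 0.0854, -0.035, -0.02, 0, 0, 0, 0, 0.0854, -0.035, -0.02, 0, 0, 0, 0, 0.0854, -0.035, -0.02, 0, 0, 0, 0, 0.0854, -0.035, -0.02, 0, 0, 0, 0, 0.0854, -0.035, -0.02, 0, 0, 0, 0, 0.0854, -0.035, -0.02, 0, 0, 0, 0],
)

```text
clock: 31.05
position: [0.4555, -0.213, 0.1189]
ee_rot: [-0.011, 0.629, 0.778, -0.001]
contact_force: [0.7, -0.2, 0.9]
width: 0.0854
```

```bash
python3 - <<'E'
from h import *
to([.4355,-.33,.13],.19)
E
```

```text
clock 31.05 pos [ 0.4555 -0.213   0.1189] F [ 0.7 -0.2  0.9] w 0.0854 q6 -0.79
turn [-0.014 -0.016  0.021]
shift(after turn) [-0.1112 -0.0418 -0.0111]  shift(now) [-0.1101 -0.0443 -0.0122]
```

Request:
apply_moves(
  moves=[0.0854, -0.028, -0.011, -0.004, -0.004, -0.006, 0.01, 0.0854, -0.028, -0.011, -0.004, -0.004, -0.006, 0.01, 0.0854, -0.028, -0.011, -0.004, 0, 0, 0, 0.0854, -0.026, -0.01, 0, 0, 0, 0, 0.0854, 0, 0, 0, 0, 0, 0, 0.0854, 0, 0, 0, 0, 0, 0, 0.0854, 0, 0, 0, 0, 0, 0, 0.0854, 0, 0, 0, 0, 0, 0],
)

```text
clock: 31.72
position: [0.429, -0.3331, 0.1172]
ee_rot: [-0.014, 0.638, 0.77, -0.001]
contact_force: [-0.0, 0.6, 0.6]
width: 0.0855
```

```bash
python3 - <<'E'
from h import *
d=snap('wrist','wrist17'); wrect(d,.044,(.37,.51,-.38,-.24)); to([.4355,-.32,.06],.19)
E
```

```text
3298 [array([ 436. , -321.7]), array([60.2, 31. ]), np.float64(13.5)] mean z 0.0444
clock 31.77 pos [ 0.429  -0.3327  0.1171] F [-0.   0.8 -1.1] w 0.0851 q6 -0.97
turn [-0.019 -0.021 -0.004]
shift(after turn) [0.0113 0.0088 0.0571]  shift(now) [0.0101 0.0099 0.0572]
```

View pics/wrist17.png

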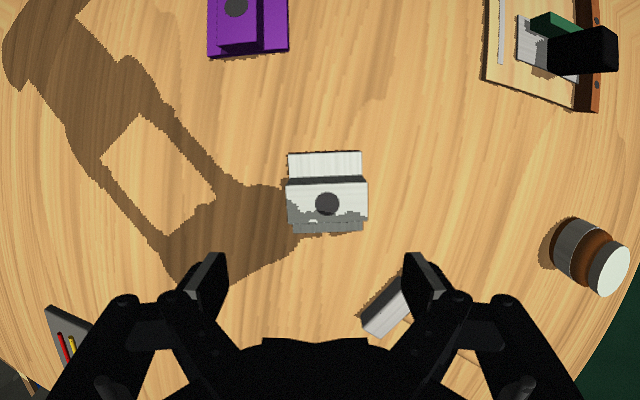

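```bash
python3 - <<'E'
from h import *
d=load('wrist17'); P=wcloud(d); print(P[310,385],P[290,395],P[325,372], P[280,410])
s=load('scene0'); 
for u,v in ((277,97),(277,104),(277,112),(273,104)): print(world(s,u,v))
to([.436,-.3217,.06],.22)
E
```

```text
[ 0.51197785 -0.41783191  0.02534591] [ 0.51700446 -0.398039    0.0197401 ] [ 0.50461707 -0.4369901   0.02543844] [ 0.47290839 -0.32287698  0.14321685]
[ 0.51155265 -0.42987059  0.02275812]
[ 0.52386803 -0.40519615  0.01854289]
[ 0.54063815 -0.37011343  0.02248783]
[ 0.5362008  -0.40994054  0.02029953]
clock 31.77 pos [ 0.429  -0.3327  0.1171] F [-0.   0.8 -1.1] w 0.0851 q6 -0.97
turn [-0.019 -0.022 -0.034]
shift(after turn) [0.0092 0.0093 0.0571]  shift(now) [0.0083 0.0101 0.0571]
```

Request:
apply_moves(
  moves=[0.0854, 0.005, 0.003, 0.012, -0.008, -0.008, -0.015, 0.0854, 0.004, 0.004, 0.015, -0.006, -0.008, -0.015, 0.0854, 0, 0, 0.015, 0, -0.004, 0, 0.0854, 0, 0, 0.014, 0, 0, 0, 0.0854, 0, 0, 0, 0, 0, 0, 0.0854, 0, 0, 0, 0, 0, 0, 0.0854, 0, 0, 0, 0, 0, 0, 0.0854, 0, 0, 0, 0, 0, 0],
)

```text
clock: 32.43
position: [0.4368, -0.3128, 0.0606]
ee_rot: [-0.002, 0.621, 0.783, -0.0]
contact_force: [-0.2, -0.3, -0.1]
width: 0.0855
```

```bash
python3 - <<'E'
from h import *
to([.436,-.3217,.026],.22)
E
```

```text
clock 32.43 pos [ 0.4368 -0.3128  0.0606] F [-0.2 -0.3 -0.1] w 0.0855 q6 -0.98
turn [-0.003 -0.002  0.01 ]
shift(after turn) [-0.0085 -0.0027  0.0346]  shift(now) [-0.0086 -0.0027  0.0346]
```

Request:
apply_moves(
  moves=[0.0854, -0.004, -0.003, 0.01, 0, 0, 0.005, 0.0854, -0.004, -0.003, 0.01, 0, 0, 0, 0.0854, 0, 0, 0.01, 0, 0, 0, 0.0854, 0, 0, 0.003, 0, 0, 0, 0.0854, 0, 0, 0, 0, 0, 0, 0.0854, 0, 0, 0, 0, 0, 0, 0.0854, 0, 0, 0, 0, 0, 0, 0.0854, 0, 0, 0, 0, 0, 0],
)

```text
clock: 33.1
position: [0.4334, -0.3261, 0.0268]
ee_rot: [0.001, 0.624, 0.781, -0.001]
contact_force: [-0.3, -0.7, 0.1]
width: 0.0855
```

```bash
python3 - <<'E'
from h import *
to([.436,-.3217,.026],.22)
E
```

```text
clock 33.10 pos [ 0.4334 -0.3261  0.0268] F [-0.3 -0.7  0.1] w 0.0855 q6 -0.99
turn [0.    0.004 0.003]
shift(after turn) [0.0037 0.0035 0.0008]  shift(now) [0.0037 0.0035 0.0008]
```

Request:
apply_moves(
  moves=[0.0854, 0.004, 0.003, 0, 0, 0, 0, 0.0854, 0, 0, 0, 0, 0, 0, 0.05, 0, 0, 0, 0, 0, 0, 0.05, 0, 0, 0, 0, 0, 0, 0.05, 0, 0, 0, 0, 0, 0, 0.05, 0, 0, 0, 0, 0, 0, 0.05, 0, 0, 0, 0, 0, 0, 0.05, 0, 0, 0, 0, 0, 0],
)

```text
clock: 33.77
position: [0.4364, -0.3213, 0.0285]
ee_rot: [0.003, 0.624, 0.782, -0.001]
contact_force: [-0.1, -0.2, 0.1]
width: 0.0581
```

Request:
apply_moves(
  moves=[0.05, 0, 0, -0.02, 0, 0, 0, 0.05, 0, 0, -0.02, 0, 0, 0, 0.05, 0, 0, -0.02, 0, 0, 0, 0.05, 0, 0, -0.025, 0, 0, 0.05, 0.05, 0, 0, 0, 0, 0, 0.05, 0.05, 0, 0, 0, 0, 0, 0.05, 0.05, 0, 0, 0, 0, 0, 0, 0.05, 0, 0, 0, 0, 0, 0],
)

```text
clock: 34.43
position: [0.4331, -0.3177, 0.1126]
ee_rot: [-0.003, 0.683, 0.731, -0.001]
contact_force: [-1.0, -0.3, -2.9]
width: 0.0581
```

```bash
python3 - <<'E'
from h import *
to(board(-.045,-.182,.09)); d=snap('wrist','wrist18')
E
```

```text
clock 34.43 pos [ 0.4331 -0.3177  0.1126] F [-1.  -0.3 -2.9] w 0.0581 q6 -0.83
turn [-0.005 -0.004 -0.012]
shift(after turn) [0.3262 0.2016 0.0126]  shift(now) [0.3285 0.1979 0.0128]
```

View pics/wrist18.png

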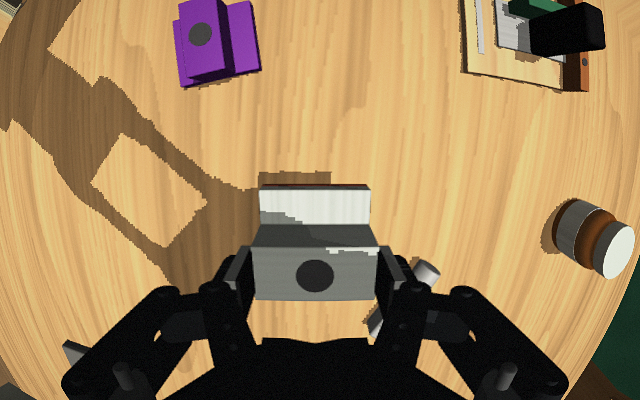

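Request:
apply_moves(
  moves=[0.05, 0.035, 0.0215, -0.002, 0, 0, -0.006, 0.05, 0.035, 0.0215, -0.002, 0, 0, -0.006, 0.05, 0.035, 0.0215, -0.002, 0, 0, 0, 0.05, 0.035, 0.0215, -0.002, 0, 0, 0, 0.05, 0.035, 0.0215, -0.002, 0, 0, 0, 0.05, 0.035, 0.0215, 0, 0, 0, 0, 0.05, 0.035, 0.0215, 0, 0, 0, 0, 0.05, 0.035, 0.0215, 0, 0, 0, 0],
)

```text
clock: 35.15
position: [0.5817, -0.0265, 0.1159]
ee_rot: [-0.006, 0.681, 0.732, -0.005]
contact_force: [0.4, -0.4, -2.8]
width: 0.0584
```

```bash
python3 - <<'E'
from h import *
to(board(-.045,-.182,.09))
E
```

```text
clock 35.15 pos [ 0.5817 -0.0265  0.1159] F [ 0.4 -0.4 -2.8] w 0.0584 q6 -0.24
turn [-0.015 -0.002 -0.007]
shift(after turn) [0.0478 0.0304 0.0159]  shift(now) [0.0479 0.0303 0.0156]
```

Request:
apply_moves(
  moves=[0.05, 0.022, 0.015, 0, -0.005, 0, -0.004, 0.05, 0.022, 0.015, 0.005, -0.004, 0, -0.003, 0.05, 0.003, 0.002, 0.01, 0, 0, 0, 0.05, 0, 0, 0.01, 0, 0, 0, 0.05, 0, 0, 0.01, 0, 0, 0, 0.05, 0, 0, 0.01, 0, 0, 0, 0.05, 0, 0, 0, 0, 0, 0, 0.05, 0, 0, 0, 0, 0, 0],
)

```text
clock: 35.82
position: [0.6098, 0.0331, 0.061]
ee_rot: [-0.007, 0.673, 0.739, -0.003]
contact_force: [0.4, 0.3, -3.6]
width: 0.0581
```

```bash
python3 - <<'E'
from h import *
to(board(-.045,-.182,.03)); d=snap('wrist','wrist19')
E
```

```text
clock 35.82 pos [0.6098 0.0331 0.061 ] F [ 0.4  0.3 -3.6] w 0.0581 q6 -0.16
turn [-0.014 -0.007  0.014]
shift(after turn) [-0.0095 -0.0023  0.021 ]  shift(now) [-0.0096 -0.0022  0.0209]
```

View pics/wrist19.png

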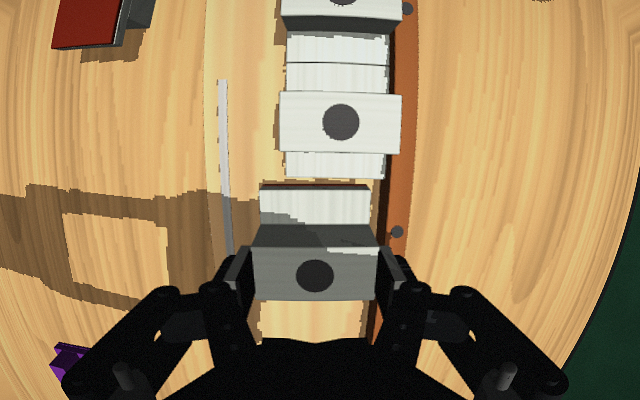

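Request:
apply_moves(
  moves=[0.05, -0.007, -0.002, 0.0, -0.004, -0.003, 0.012, 0.05, 0, 0, 0.006, -0.004, -0.003, 0, 0.05, 0, 0, 0.006, 0, 0, 0, 0.05, 0, 0, 0.006, 0, 0, 0, 0.05, 0, 0, 0.005, 0, 0, 0, 0.05, 0, 0, 0, 0, 0, 0, 0.05, 0, 0, 0, 0, 0, 0, 0.05, 0, 0, 0, 0, 0, 0],
)

```text
clock: 36.53
position: [0.6094, 0.0218, 0.0386]
ee_rot: [0.0, 0.68, 0.733, -0.001]
contact_force: [-0.4, 0.3, -1.9]
width: 0.0581
```

```bash
python3 - <<'E'
from h import *
to(board(-.045,-.171,.028))
E
```

```text
clock 36.53 pos [0.6094 0.0218 0.0386] F [-0.4  0.3 -1.9] w 0.0581 q6 -0.15
turn [-0.     0.001 -0.004]
shift(after turn) [ 0.0128 -0.001   0.0006]  shift(now) [ 0.0128 -0.0011  0.0006]
```

Request:
apply_moves(
  moves=[0.05, 0.004, 0, 0.001, 0, 0, -0.004, 0.05, 0.004, -0.001, 0, 0, 0, 0, 0.05, 0.003, -0.001, 0, 0, 0, 0, 0.05, 0.003, 0, 0, 0, 0, 0, 0.05, 0.003, 0, 0, 0, 0, 0, 0.05, 0.003, 0, 0, 0, 0, 0, 0.05, 0, 0, 0, 0, 0, 0, 0.05, 0, 0, 0, 0, 0, 0],
)

```text
clock: 37.2
position: [0.6073, 0.0349, 0.0393]
ee_rot: [0.008, 0.676, 0.737, -0.006]
contact_force: [0.1, -0.6, -2.5]
width: 0.0585
```

```bash
python3 - <<'E'
from h import *
to(board(-.045,-.171,.028)); d=snap('wrist','wrist20')
E
```

```text
clock 37.20 pos [0.6073 0.0349 0.0393] F [ 0.1 -0.6 -2.5] w 0.0585 q6 -0.12
turn [0.002 0.019 0.007]
shift(after turn) [-0.0004  0.      0.0013]  shift(now) [-0.0004  0.      0.0013]
```

View pics/wrist20.png

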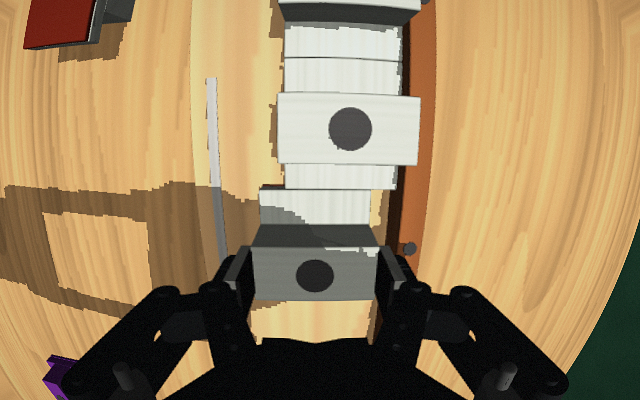

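Contact made. I'll release, retreat to the near side with the fingers shut, and push it in.

Request:
apply_moves(
  moves=[0.064, 0, 0, 0.001, 0, 0, 0, 0.064, 0, 0, 0, 0, 0, 0, 0.064, 0, 0, 0, 0, 0, 0, 0.064, 0, 0, -0.02, 0, 0.006, 0.004, 0.064, 0, 0, -0.02, 0, 0.006, 0, 0.064, 0, 0, -0.02, 0, 0, 0, 0, 0, -0.022, 0, 0, 0, 0, 0, 0, -0.025, 0, 0, 0, 0],
)

```text
clock: 37.92
position: [0.5655, 0.0356, 0.1013]
ee_rot: [0.004, 0.677, 0.736, 0.003]
contact_force: [-0.8, 0.1, -0.4]
width: 0.0411
```

Request:
apply_moves(
  moves=[0, 0, -0.02, 0, 0, 0, 0, 0, 0, 0, 0, 0, 0, 0, 0, 0, 0, 0, 0, 0, 0, 0, 0, 0, 0, 0, 0, 0, 0, 0, 0, 0, 0, 0, 0, 0, 0, 0, 0, 0, 0, 0, 0, 0, 0, 0, 0, 0, 0, 0, 0, 0, 0, 0, 0, 0],
)

```text
clock: 38.58
position: [0.5459, 0.0356, 0.1036]
ee_rot: [0.005, 0.677, 0.736, 0.006]
contact_force: [-0.3, 0.0, -0.6]
width: 0.0003
```

```bash
python3 - <<'E'
from h import *
d=snap('wrist','wrist21'); rect(d,.054,(-.1,.01,-.136,-.069),'2'); rect(d,.054,(-.1,.01,-.21,-.137),'3'); to(board(-.105,-.171,.012))
E
```

```text
2 3888 [array([ -30. , -102.8]), array([60.7, 30.2]), np.float64(0.3)] mean z 0.0545
3 3430 [array([ -43.6, -170.7]), array([60.3, 30.6]), np.float64(0.2)] mean z 0.0543
clock 38.63 pos [0.5459 0.0355 0.1036] F [ 0.4 -0.8 -0.1] w 0.0002 q6 -0.15
turn [0.016 0.001 0.004]
shift(after turn) [-0.0059  0.0011  0.0816]  shift(now) [-0.0059 -0.0002  0.0816]
```

Request:
apply_moves(
  moves=[0, -0.003, -0.003, 0.016, 0.004, 0, 0, 0, -0.003, -0.003, 0.016, 0.004, 0, 0, 0, 0, 0, 0.016, 0, 0, 0, 0, 0, 0, 0.016, 0, 0, 0, 0, 0, 0, 0.014, 0, 0, 0, 0, 0, 0, 0, 0, 0, 0, 0, 0, 0, 0, 0, 0, 0, 0, 0, 0, 0, 0, 0, 0],
)

```text
clock: 39.3
position: [0.5452, 0.0286, 0.0231]
ee_rot: [0.004, 0.677, 0.736, 0.004]
contact_force: [-0.1, -0.5, 0.8]
width: -0.0003
```

```bash
python3 - <<'E'
from h import *
to(board(-.0745,-.171,.012))
E
```

```text
clock 39.30 pos [0.5452 0.0286 0.0231] F [-0.1 -0.5  0.8] w -0.0003 q6 -0.16
turn [0.011 0.001 0.004]
shift(after turn) [0.0009 0.0329 0.0011]  shift(now) [0.0007 0.0329 0.0014]
```

Request:
apply_moves(
  moves=[0, 0, 0.005, 0, 0.003, 0, 0.003, 0, 0, 0.005, 0, 0.003, 0, 0, 0, 0, 0.005, 0, 0, 0, 0, 0, 0, 0.005, 0.001, 0, 0, 0, 0, 0, 0.005, 0, 0, 0, 0, 0, 0, 0.004, 0.001, 0, 0, 0, 0, 0, 0.005, 0, 0, 0, 0, 0, 0, 0.005, 0, 0, 0, 0],
)

```text
clock: 39.97
position: [0.5772, 0.0314, 0.0243]
ee_rot: [-0.005, 0.677, 0.736, -0.006]
contact_force: [-13.3, -2.7, 8.6]
width: 0.0003
```

```bash
python3 - <<'E'
from h import *
to(board(-.0745,-.171,.012))
E
```

```text
clock 39.97 pos [0.5772 0.0314 0.0243] F [-13.3  -2.7   8.6] w 0.0003 q6 -0.14
turn [-0.016  0.001  0.003]
shift(after turn) [0.0007 0.0008 0.0023]  shift(now) [0.0007 0.0008 0.0023]
```

Request:
apply_moves(
  moves=[0, 0, -0.012, 0, -0.004, 0, 0, 0, 0, -0.012, 0, -0.005, 0, 0, 0, 0, -0.005, -0.025, -0.005, 0, 0, 0, 0, 0, -0.03, 0, 0, 0, 0, 0, 0, -0.03, 0, 0, 0, 0, 0, 0, -0.02, 0, 0, 0, 0, 0, 0, 0, 0, 0, 0, 0, 0, 0, 0, 0, 0, 0],
)

```text
clock: 40.63
position: [0.5508, 0.0292, 0.1327]
ee_rot: [0.0, 0.677, 0.736, -0.001]
contact_force: [-0.1, -0.4, -0.4]
width: -0.0003
```

```bash
python3 - <<'E'
from h import *
d=snap('wrist','wrist22'); rect(d,.054,(-.1,.01,-.068,0),'1');rect(d,.054,(-.1,.01,-.136,-.069),'2'); rect(d,.054,(-.1,.01,-.21,-.137),'3'); to([.449,.1835,.14],-.07)
E
```

```text
1 3040 [array([-29.9, -34.9]), array([61.3, 31.1]), np.float64(0.4)] mean z 0.0543
2 3129 [array([ -29.8, -103. ]), array([60.8, 30.4]), np.float64(0.1)] mean z 0.0545
3 2828 [array([ -29.8, -171. ]), array([31.3, 60.8]), np.float64(89.5)] mean z 0.0543
clock 40.68 pos [0.5511 0.0291 0.1326] F [ 1.  -0.7  0.6] w 0.0003 q6 -0.15
turn [-0.     0.001  0.153]
shift(after turn) [ 0.1468 -0.1127 -0.0074]  shift(now) [ 0.1623 -0.089  -0.0076]
```

View pics/wrist22.png

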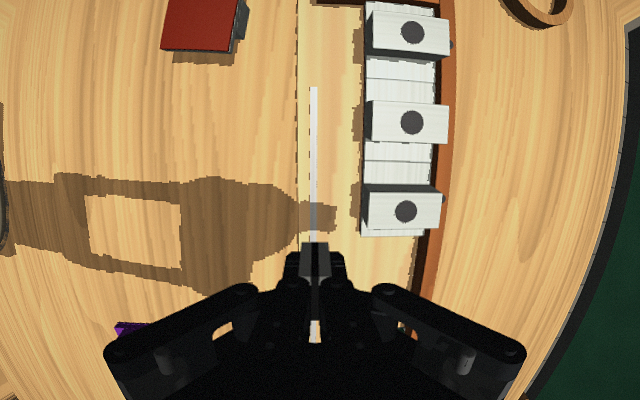

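Request:
apply_moves(
  moves=[0.0854, 0, 0, 0, 0, 0, 0.08, 0.0854, 0, 0, 0, 0, 0, 0.075, 0.0854, 0.026, -0.019, 0, 0, 0, 0, 0.0854, 0.026, -0.019, 0, 0, 0, 0, 0.0854, 0.026, -0.019, 0, 0, 0, 0, 0.0854, 0.016, -0.019, 0, 0, 0, 0, 0.0854, 0, -0.019, 0, 0, 0, 0, 0.0854, 0, 0, 0, 0, 0, 0],
)

```text
clock: 41.35
position: [0.4588, 0.1329, 0.1206]
ee_rot: [-0.004, 0.736, 0.676, -0.006]
contact_force: [-1.1, 0.2, -0.2]
width: 0.0853
```

Request:
apply_moves(
  moves=[0.0854, 0, 0, 0, 0, 0, 0, 0.0854, 0, 0, 0, 0, 0, 0, 0.0854, 0, 0, 0, 0, 0, 0, 0.0854, 0, 0, 0, 0, 0, 0, 0.0854, 0, 0, 0, 0, 0, 0, 0.0854, 0, 0, 0, 0, 0, 0, 0.0854, 0, 0, 0, 0, 0, 0, 0.0854, 0, 0, 0, 0, 0, 0],
)

```text
clock: 42.02
position: [0.4629, 0.131, 0.1176]
ee_rot: [-0.004, 0.737, 0.675, -0.007]
contact_force: [-0.9, 0.4, 0.5]
width: 0.0854
```

```bash
python3 - <<'E'
from h import *
d=snap('wrist','wrist23'); wrect(d,.044,(.38,.51,.12,.25)); to([.449,.1835,.06],-.07)
E
```

```text
7896 [array([449.2, 182.9]), array([67.5, 60.1]), np.float64(85.6)] mean z 0.0444
clock 42.07 pos [0.4629 0.131  0.1176] F [-0.7  0.4  0.1] w 0.0853 q6 0.22
turn [-0.015  0.005 -0.018]
shift(after turn) [ 0.0514 -0.0176  0.0576]  shift(now) [ 0.0514 -0.0176  0.0576]
```

View pics/wrist23.png

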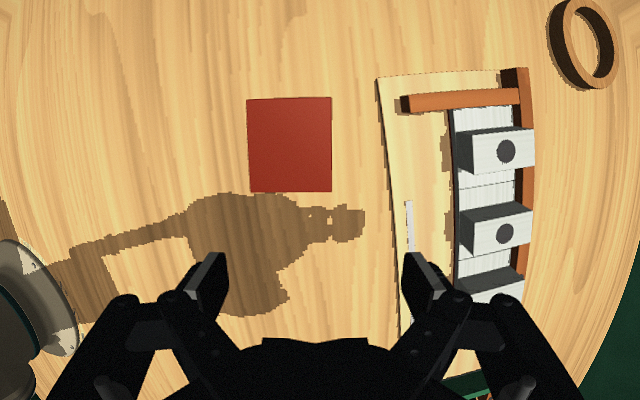

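Request:
apply_moves(
  moves=[0.0854, 0.02, -0.008, 0.01, -0.006, 0, -0.006, 0.0854, 0.02, -0.008, 0.015, -0.005, 0, -0.005, 0.0854, 0.011, -0.002, 0.015, 0, 0, 0, 0.0854, 0, 0, 0.012, 0, 0, 0, 0.0854, 0, 0, 0, 0, 0, 0, 0.0854, 0, 0, 0, 0, 0, 0, 0.0854, 0, 0, 0, 0, 0, 0, 0.0854, 0, 0, 0, 0, 0, 0],
)

```text
clock: 42.73
position: [0.4519, 0.1846, 0.0664]
ee_rot: [0.002, 0.734, 0.679, -0.0]
contact_force: [-0.3, 0.3, -0.2]
width: 0.0856
```

```bash
python3 - <<'E'
from h import *
to([.4492,.1829,.022],-.077)
E
```

```text
clock 42.73 pos [0.4519 0.1846 0.0664] F [-0.3  0.3 -0.2] w 0.0856 q6 0.33
turn [ 0.003  0.004 -0.002]
shift(after turn) [-0.0019 -0.0026  0.0444]  shift(now) [-0.0017 -0.0028  0.0444]
```

Request:
apply_moves(
  moves=[0.0854, -0.002, -0.004, 0.01, 0.002, 0.002, 0, 0.0854, 0, -0.002, 0.012, 0, 0, 0, 0.0854, 0, 0, 0.012, 0, 0, 0, 0.0854, 0, 0, 0.009, 0, 0, 0, 0.0854, 0, 0, 0, 0, 0, 0, 0.0854, 0, 0, 0, 0, 0, 0, 0.0854, 0, 0, 0, 0, 0, 0, 0.0854, 0, 0, 0, 0, 0, 0],
)

```text
clock: 43.4
position: [0.4525, 0.1821, 0.028]
ee_rot: [0.005, 0.736, 0.677, 0.006]
contact_force: [-0.7, 1.1, 0.6]
width: 0.0855
```

```bash
python3 - <<'E'
from h import *
to([.4492,.1829,.022],-.077)
E
```

```text
clock 43.40 pos [0.4525 0.1821 0.028 ] F [-0.7  1.1  0.6] w 0.0855 q6 0.33
turn [ 0.015 -0.003 -0.006]
shift(after turn) [ 0.0005 -0.0034  0.006 ]  shift(now) [ 0.0005 -0.0034  0.006 ]
```

Request:
apply_moves(
  moves=[0.0854, 0, -0.002, 0.005, 0.007, 0, 0, 0.0854, 0, -0.001, 0.002, 0.005, 0, 0, 0.0854, 0, 0, 0, 0, 0, 0, 0.05, 0, 0, 0, 0, 0, 0, 0.05, 0, 0, 0, 0, 0, 0, 0.05, 0, 0, 0, 0, 0, 0, 0.05, 0, 0, 0, 0, 0, 0, 0.05, 0, 0, 0, 0, 0, 0],
)

```text
clock: 44.07
position: [0.4503, 0.1828, 0.0221]
ee_rot: [0.0, 0.736, 0.677, 0.003]
contact_force: [-0.1, -0.1, -0.3]
width: 0.0588
```

Request:
apply_moves(
  moves=[0.05, 0, 0, 0, 0, 0, 0, 0.05, 0, 0, 0, 0, 0, 0, 0.05, 0, 0, -0.02, 0, 0, 0, 0.05, 0, 0, -0.025, 0, 0, 0, 0.05, 0, 0, -0.03, 0, 0, 0, 0.05, 0, 0, -0.025, 0, 0, -0.08, 0.05, 0, 0, 0, 0, 0, -0.08, 0.05, 0, 0, 0, 0, 0, 0],
)

```text
clock: 44.73
position: [0.4464, 0.1816, 0.1227]
ee_rot: [-0.002, 0.677, 0.736, -0.002]
contact_force: [-0.4, 0.2, -3.4]
width: 0.0587
```

```bash
python3 - <<'E'
from h import *
to(board(-.034,-.069,.095)); d=snap('wrist','wrist24')
E
```

```text
clock 44.73 pos [0.4464 0.1816 0.1227] F [-0.4  0.2 -3.4] w 0.0587 q6 0.16
turn [-0.006 -0.001  0.004]
shift(after turn) [-0.0574  0.1597  0.0177]  shift(now) [-0.0582  0.1596  0.0167]
```

View pics/wrist24.png

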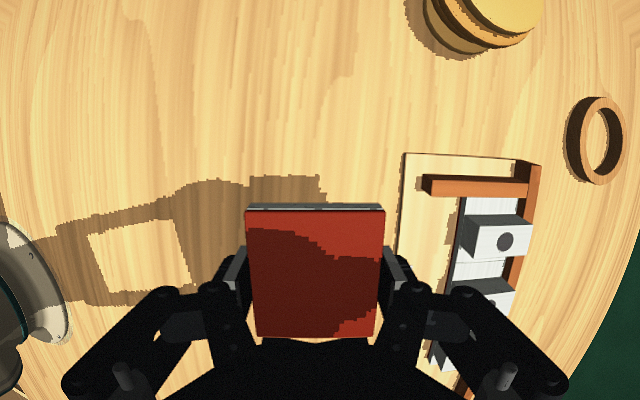

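Request:
apply_moves(
  moves=[0.05, -0.01, 0.027, 0, -0.003, 0, 0.004, 0.05, -0.01, 0.027, 0, -0.003, 0, 0, 0.05, -0.01, 0.027, 0, 0, 0, 0, 0.05, -0.01, 0.027, 0, 0, 0, 0, 0.05, -0.01, 0.027, 0, 0, 0, 0, 0.05, -0.008, 0.025, 0, 0, 0, 0, 0.05, 0, 0, 0, 0, 0, 0, 0.05, 0, 0, 0, 0, 0, 0],
)

```text
clock: 45.45
position: [0.6087, 0.1323, 0.1094]
ee_rot: [-0.007, 0.685, 0.728, -0.007]
contact_force: [-1.3, 0.0, -2.5]
width: 0.0589
```

```bash
python3 - <<'E'
from h import *
to(board(-.032,-.069,.085))
E
```

```text
clock 45.45 pos [0.6087 0.1323 0.1094] F [-1.3  0.  -2.5] w 0.0589 q6 0.04
turn [-0.02  -0.    -0.018]
shift(after turn) [0.0046 0.0039 0.0144]  shift(now) [0.0047 0.0041 0.0143]
```

Request:
apply_moves(
  moves=[0.05, 0.003, 0.003, 0.004, -0.009, 0, -0.01, 0.05, 0.002, 0.003, 0.004, -0.009, 0, -0.008, 0.05, 0, 0.002, 0.004, 0, 0, 0, 0.05, 0, 0, 0, 0, 0, 0, 0.05, 0, 0, 0, 0, 0, 0, 0.05, 0, 0, 0, 0, 0, 0, 0.05, 0, 0, 0, 0, 0, 0, 0.05, 0, 0, 0, 0, 0, 0],
)

```text
clock: 46.12
position: [0.6098, 0.1399, 0.0922]
ee_rot: [-0.004, 0.678, 0.735, -0.004]
contact_force: [-0.6, -0.1, -2.9]
width: 0.0588
```

```bash
python3 - <<'E'
from h import *
to(board(-.032,-.069,.05)); snap('wrist','wrist25')
E
```

```text
clock 46.12 pos [0.6098 0.1399 0.0922] F [-0.6 -0.1 -2.9] w 0.0588 q6 0.03
turn [-0.011 -0.     0.001]
shift(after turn) [-0.0029  0.0021  0.0322]  shift(now) [-0.0029  0.0025  0.0322]
```

View pics/wrist25.png

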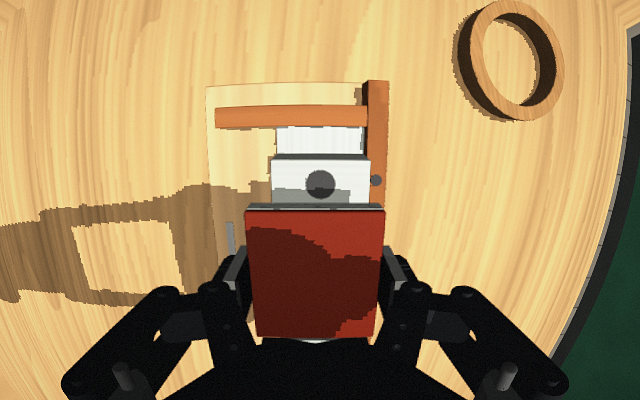

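Request:
apply_moves(
  moves=[0.05, -0.003, 0.001, 0.003, -0.004, 0, 0, 0.05, 0, 0, 0.004, -0.004, 0, 0, 0.05, 0, 0, 0.004, 0, 0, 0, 0.05, 0, 0, 0, 0, 0, 0, 0.05, 0, 0, 0, 0, 0, 0, 0.05, 0, 0, 0, 0, 0, 0, 0.05, 0, 0, 0, 0, 0, 0, 0.05, 0, 0, 0, 0, 0, 0],
)

```text
clock: 46.83
position: [0.6115, 0.1363, 0.0806]
ee_rot: [-0.0, 0.678, 0.735, -0.0]
contact_force: [1.3, 0.0, -3.4]
width: 0.0588
```

```bash
python3 - <<'E'
from h import *
to(board(-.032,-.069,.046))
E
```

```text
clock 46.83 pos [0.6115 0.1363 0.0806] F [ 1.3  0.  -3.4] w 0.0588 q6 0.03
turn [-0.001 -0.    -0.   ]
shift(after turn) [0.0008 0.0008 0.0246]  shift(now) [0.0008 0.0008 0.0246]
```

Request:
apply_moves(
  moves=[0.05, 0.001, 0, 0.004, 0, 0, 0, 0.05, 0, 0, 0.005, 0, 0, 0, 0.05, 0, 0, 0.005, 0, 0, 0, 0.05, 0, 0, 0, 0, 0, 0, 0.05, 0, 0, 0, 0, 0, 0, 0.05, 0, 0, 0, 0, 0, 0, 0.05, 0, 0, 0, 0, 0, 0, 0.05, 0, 0, 0, 0, 0, 0],
)

```text
clock: 47.5
position: [0.6114, 0.1376, 0.0648]
ee_rot: [-0.001, 0.678, 0.735, -0.0]
contact_force: [0.6, 0.5, -2.1]
width: 0.0586
```

```bash
python3 - <<'E'
from h import *
to(board(-.032,-.069,.036))
E
```

```text
clock 47.50 pos [0.6114 0.1376 0.0648] F [ 0.6  0.5 -2.1] w 0.0586 q6 0.03
turn [-0.001 -0.     0.   ]
shift(after turn) [-0.0005  0.0008  0.0188]  shift(now) [-0.0005  0.0008  0.0188]
```

Request:
apply_moves(
  moves=[0.05, 0, 0, 0.005, 0, 0, 0, 0.05, 0, 0, 0.005, 0, 0, 0, 0.05, 0, 0, 0.005, 0, 0, 0, 0.05, 0, 0, 0.003, 0, 0, 0, 0.05, 0, 0, 0.002, 0, 0, 0, 0.05, 0, 0, 0, 0, 0, 0, 0.05, 0, 0, 0, 0, 0, 0, 0.05, 0, 0, 0, 0, 0, 0],
)

```text
clock: 48.17
position: [0.6127, 0.1377, 0.0466]
ee_rot: [0.001, 0.678, 0.735, 0.001]
contact_force: [0.2, 0.4, -2.5]
width: 0.0589
```

```bash
python3 - <<'E'
from h import *
to(board(-.030,-.069,.036)); snap('wrist','wrist26')
E
```

```text
clock 48.17 pos [0.6127 0.1377 0.0466] F [ 0.2  0.4 -2.5] w 0.0589 q6 0.03
turn [ 0.003 -0.001  0.   ]
shift(after turn) [-0.0005  0.0014  0.0006]  shift(now) [-0.0005  0.0014  0.0006]
```

View pics/wrist26.png

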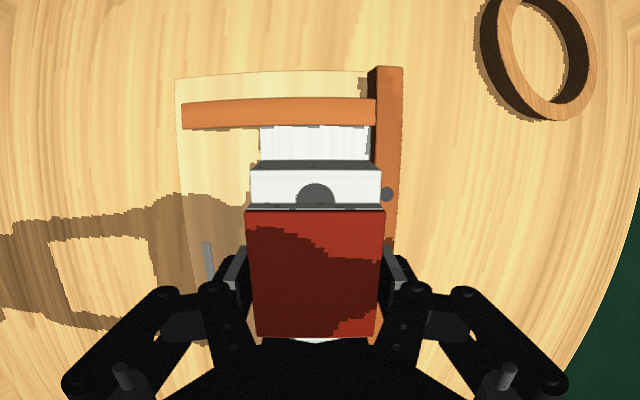

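Request:
apply_moves(
  moves=[0.05, 0, 0.001, 0.001, 0, 0, 0, 0.05, 0, 0.001, 0, 0, 0, 0, 0.072, 0, 0, 0, 0, 0, 0, 0.072, 0, 0, 0, 0, 0, 0, 0.072, 0, 0, 0, 0, 0, 0, 0.072, 0, 0, -0.015, 0, 0, 0, 0.072, 0, 0, -0.02, 0, 0, 0, 0.072, 0, 0, -0.025, 0, 0, 0],
)

```text
clock: 48.88
position: [0.6109, 0.1373, 0.1018]
ee_rot: [-0.003, 0.678, 0.735, -0.004]
contact_force: [0.1, 0.1, -0.1]
width: 0.072
```

Request:
apply_moves(
  moves=[0, -0.02, -0.02, -0.01, 0, 0, 0, 0, -0.02, -0.02, -0.01, 0, 0, 0, 0, 0, -0.02, 0, 0, 0, 0, 0, 0, -0.015, 0, 0, 0, 0, 0, 0, 0, 0, 0, 0, 0, 0, 0, 0, 0, 0, 0, 0, 0, 0, 0, 0, 0, 0, 0, 0, 0, 0, 0, 0, 0, 0],
)

```text
clock: 49.55
position: [0.547, 0.0906, 0.1299]
ee_rot: [0.005, 0.678, 0.735, 0.005]
contact_force: [0.1, 1.6, -0.1]
width: 0.0002
```

```bash
python3 - <<'E'
from h import *
d=snap('wrist','wrist27'); rect(d,.068,(-.1,.02,-.12,-.02),'down'); to(board(-.105,-.069,.038))
E
```

```text
down 7765 [array([-29.8, -68.9]), array([60.8, 68.7]), np.float64(0.1)] mean z 0.0684
clock 49.60 pos [0.5472 0.0906 0.1298] F [-0.2  0.4 -1.1] w -0.0003 q6 -0.04
turn [0.013 0.    0.001]
shift(after turn) [ 0.0412 -0.0045  0.0818]  shift(now) [ 0.0413 -0.0055  0.0817]
```

View pics/wrist27.png

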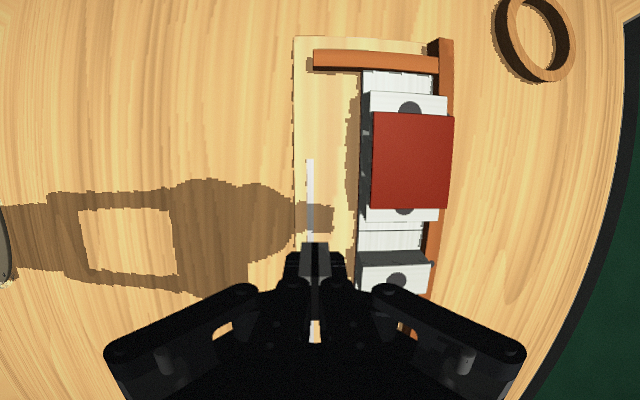

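```bash
python3 - <<'E'
from h import *
to(board(-.037,-.350,.12))
E
```

```text
clock 49.60 pos [0.5472 0.0906 0.1298] F [-0.2  0.4 -1.1] w -0.0003 q6 -0.04
turn [0.013 0.    0.001]
shift(after turn) [-2.398e-01  6.350e-02 -2.000e-04]  shift(now) [-0.2398  0.0632  0.0007]
```

Request:
apply_moves(
  moves=[0.0854, -0.033, 0.008, -0.005, 0.006, 0, 0, 0.0854, -0.033, 0.008, -0.005, 0.004, 0, 0, 0.0854, -0.033, 0.008, -0.005, 0, 0, 0, 0.0854, -0.033, 0.008, 0, 0, 0, 0, 0.0854, -0.033, 0.008, 0, 0, 0, 0, 0.0854, -0.033, 0.008, 0, 0, 0, 0, 0.0854, -0.033, 0.008, 0, 0, 0, 0, 0.0854, 0, 0, 0, 0, 0, 0],
)

```text
clock: 50.27
position: [0.6328, -0.1419, 0.1416]
ee_rot: [0.002, 0.674, 0.738, 0.002]
contact_force: [-0.7, -0.4, 0.4]
width: 0.0854
```

```bash
python3 - <<'E'
from h import *
to(board(-.037,-.350,.12))
E
```

```text
clock 50.27 pos [ 0.6328 -0.1419  0.1416] F [-0.7 -0.4  0.4] w 0.0854 q6 -0.42
turn [0.005 0.001 0.011]
shift(after turn) [-0.0012 -0.0034  0.0116]  shift(now) [-0.0012 -0.0035  0.0116]
```

Request:
apply_moves(
  moves=[0.0854, -0.001, -0.004, 0.01, 0.003, 0, 0.006, 0.0854, 0, 0, 0.01, 0, 0, 0.005, 0.0854, 0, 0, 0.01, 0, 0, 0, 0.0854, 0, 0, 0.01, 0, 0, 0, 0.0854, 0, 0, 0, 0, 0, 0, 0.0854, 0, 0, 0, 0, 0, 0, 0.0854, 0, 0, 0, 0, 0, 0, 0.0854, 0, 0, 0, 0, 0, 0],
)

```text
clock: 50.93
position: [0.6277, -0.139, 0.0929]
ee_rot: [-0.003, 0.678, 0.735, -0.0]
contact_force: [0.2, 0.6, 0.5]
width: 0.0855
```

```bash
python3 - <<'E'
from h import *
to(board(-.037,-.350,.052));snap('wrist','wrist28')
E
```

```text
clock 50.93 pos [ 0.6277 -0.139   0.0929] F [0.2 0.6 0.5] w 0.0855 q6 -0.41
turn [-0.005 -0.004  0.002]
shift(after turn) [-0.0045  0.0015  0.0309]  shift(now) [-0.0046  0.0016  0.0309]
```

View pics/wrist28.png

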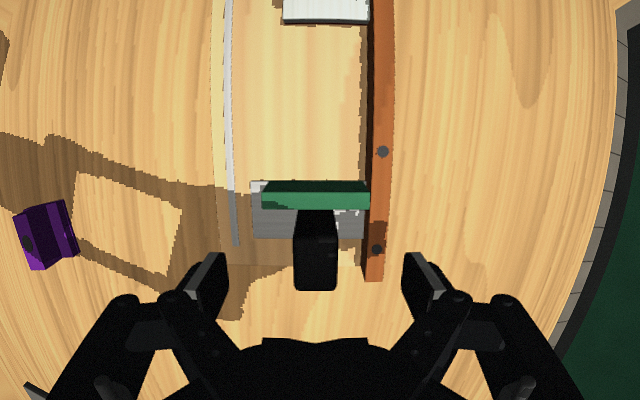

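Jaws straddle the grip. I'll go down and close.

Request:
apply_moves(
  moves=[0.0854, -0.003, 0.001, 0.01, 0, 0, 0, 0.0854, 0, 0, 0.01, 0, 0, 0, 0.0854, 0, 0, 0.01, 0, 0, 0, 0, 0, 0, 0, 0, 0, 0, 0, 0, 0, 0, 0, 0, 0, 0, 0, 0, 0, 0, 0, 0, 0, 0, 0, 0, 0, 0, 0, 0, 0, 0, 0, 0, 0, 0],
  newtons=40,
)

```text
clock: 51.65
position: [0.6292, -0.1423, 0.0608]
ee_rot: [-0.003, 0.678, 0.735, -0.0]
contact_force: [-16.8, -2.5, 14.0]
width: 0.0256
```

Request:
apply_moves(
  moves=[0, 0, 0, 0, 0, 0, 0, 0, 0, 0, 0, 0, 0, 0, 0, 0, 0, 0, 0, 0, 0, 0, 0, 0, 0, 0, 0, 0, 0, 0, 0, 0, 0, 0, 0, 0, 0, 0, 0, 0, 0, 0, 0, 0, 0, 0, 0, 0, 0, 0, 0, 0, 0, 0, 0, 0],
)

```text
clock: 52.32
position: [0.6281, -0.1423, 0.061]
ee_rot: [-0.003, 0.678, 0.735, -0.001]
contact_force: [-1.2, -0.4, -0.9]
width: 0.0233
```

```bash
python3 - <<'E'
from h import *
to(board(-.037,-.350,.052));snap('wrist','wrist29')
E
```

```text
clock 52.32 pos [ 0.6281 -0.1423  0.061 ] F [-1.2 -0.4 -0.9] w 0.0233 q6 -0.41
turn [-0.005 -0.003  0.002]
shift(after turn) [-0.0012  0.0013 -0.001 ]  shift(now) [-0.0012  0.0013 -0.001 ]
```

View pics/wrist29.png

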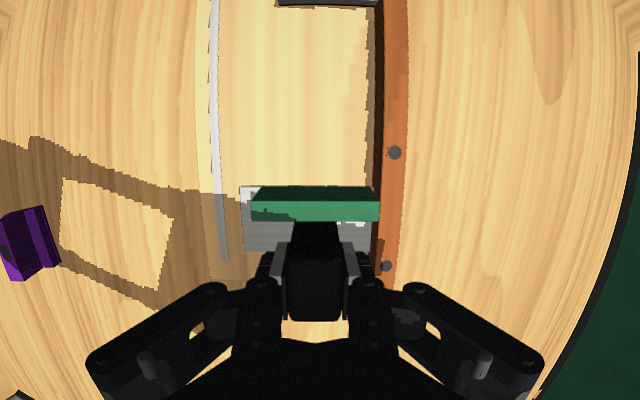

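Request:
apply_moves(
  moves=[0, 0.014, 0, 0, 0, 0, 0, 0, 0.015, 0, 0, 0, 0, 0, 0, 0.015, 0, 0, 0, 0, 0, 0, 0.015, 0, 0, 0, 0, 0, 0, 0.015, 0, 0, 0, 0, 0, 0, 0.015, 0, 0, 0, 0, 0, 0, 0.012, 0, 0, 0, 0, 0, 0, 0, 0, 0, 0, 0, 0],
)

```text
clock: 53.03
position: [0.6199, -0.0393, 0.0611]
ee_rot: [0.001, 0.678, 0.735, -0.003]
contact_force: [-0.5, -2.0, -2.9]
width: 0.0236
```

```bash
python3 - <<'E'
from h import *
to(board(-.038,-.234,.052))
E
```

```text
clock 53.03 pos [ 0.6199 -0.0393  0.0611] F [-0.5 -2.  -2.9] w 0.0236 q6 -0.25
turn [-0.004  0.006  0.002]
shift(after turn) [ 0.0116  0.0003 -0.0009]  shift(now) [ 0.0116  0.0003 -0.001 ]
```

Request:
apply_moves(
  moves=[0, 0.004, 0, 0, 0, 0, 0, 0, 0.004, 0, 0, 0, 0, 0, 0, 0.004, 0, 0, 0, 0, 0, 0, 0.003, 0, 0, 0, 0, 0, 0, 0.003, 0, 0, 0, 0, 0, 0, 0.003, 0, 0, 0, 0, 0, 0, 0.003, 0, 0, 0, 0, 0, 0, 0, 0, 0, 0, 0, 0],
)

```text
clock: 53.7
position: [0.619, -0.0271, 0.0611]
ee_rot: [0.009, 0.677, 0.736, -0.011]
contact_force: [-0.7, 3.2, -1.1]
width: 0.0232
```

```bash
python3 - <<'E'
from h import *
to(board(-.038,-.234,.052)); snap('wrist','wrist30')
E
```

```text
clock 53.70 pos [ 0.619  -0.0271  0.0611] F [-0.7  3.2 -1.1] w 0.0232 q6 -0.2
turn [-0.004  0.029  0.004]
shift(after turn) [-0.0007  0.0002 -0.0009]  shift(now) [-0.0007  0.0002 -0.0009]
```

View pics/wrist30.png

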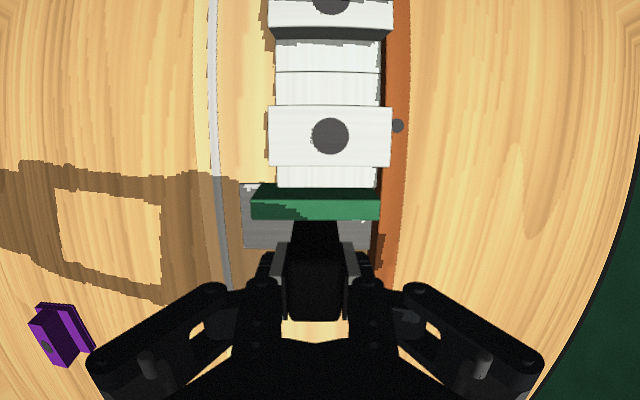

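Request:
apply_moves(
  moves=[0, 0.003, 0, 0, 0, 0, 0, 0, 0, 0, 0, 0, 0, 0, 0.0854, 0, 0, 0, 0, 0, 0, 0.0854, 0, 0, 0, 0, 0, 0, 0.0854, 0, 0, 0, 0, 0, 0, 0.0854, 0, 0, -0.02, 0, 0.005, 0, 0.0854, 0, 0, -0.03, 0, 0.005, 0, 0.0854, 0, 0, -0.03, 0, 0, 0],
)

```text
clock: 54.42
position: [0.615, -0.0212, 0.1364]
ee_rot: [-0.0, 0.676, 0.737, -0.012]
contact_force: [1.1, 0.0, -0.9]
width: 0.0858
```

Request:
apply_moves(
  moves=[0.0854, -0.02, -0.02, -0.02, 0, 0.005, 0, 0.0854, -0.02, -0.02, -0.02, 0, 0, 0, 0.0854, -0.02, -0.02, -0.01, 0, 0, 0, 0.0854, 0, -0.02, 0, 0, 0, 0, 0.0854, 0, 0, 0, 0, 0, 0, 0.0854, 0, 0, 0, 0, 0, 0, 0.0854, 0, 0, 0, 0, 0, 0, 0.0854, 0, 0, 0, 0, 0, 0],
)

```text
clock: 55.08
position: [0.5468, -0.0862, 0.2002]
ee_rot: [0.007, 0.674, 0.739, -0.003]
contact_force: [-0.0, 0.5, 0.1]
width: 0.0851
```

```bash
python3 - <<'E'
from h import *
d=snap('wrist','wrist31'); s=snap('scene','scene3'); to()
for n,x in (('w',d),('s',s)):
    rect(x,.054,(-.1,.02,-.068+.035,0),'1 part');rect(x,.054,(-.1,.02,-.136,-.105),'2 part'); rect(x,.054,(-.1,.02,-.195,-.137),'3'); rect(x,.068,(-.1,.02,-.12,-.02),'down'); rect(x,.047,(-.09,.0,-.235,-.196),'stop')
cv2.imwrite('pics/scene3c.png',cv2.resize(s['image'][80:290,200:450,::-1],(714,600)))
E
```

```text
clock 55.18 pos [ 0.5467 -0.0861  0.1999] F [ 0.3  0.1 -0.3] w 0.0855 q6 -0.36
turn [0.004 0.014 0.013]
1 part 0 [array([0., 0.]), array([0., 0.]), np.float64(0.0)] mean z nan
2 part 864 [array([ -30. , -111.8]), array([13.7, 61. ]), np.float64(89.9)] mean z 0.054
3 1908 [array([ -29.8, -170.9]), array([60.7, 30.9]), np.float64(0.4)] mean z 0.0544
down 127 [array([ -19.1, -102.9]), array([38.1,  4.1]), np.float64(6.4)] mean z 0.0662
stop 910 [array([ -36.5, -219.8]), array([70.5, 30. ]), np.float64(0.8)] mean z 0.0474
1 part 106 [array([-31.1, -25.4]), array([14.9, 59.7]), np.float64(89.6)] mean z 0.0528
2 part 61 [array([ -31.2, -113.3]), array([59.4,  9.6]), np.float64(1.0)] mean z 0.0528
3 196 [array([ -30.6, -170.2]), array([33.7, 59.6]), np.float64(85.0)] mean z 0.0528
down 495 [array([-30.6, -68. ]), array([70.1, 61.5]), np.float64(89.9)] mean z 0.0669
stop 113 [array([ -38.1, -217. ]), array([30.3, 68.8]), np.float64(85.7)] mean z 0.0463h.py:37: RuntimeWarning: Mean of empty slice.
  q=np.stack([X[ok],Y[ok]],1)*1000; r=cv2.minAreaRect(q.astype(np.float32)); print(lab,len(q),[np.round(a,1) for a in r], 'mean z',P[...,2][ok].mean().round(4))
  ret = ret.dtype.type(ret / rcount)
```

View pics/wrist31.png

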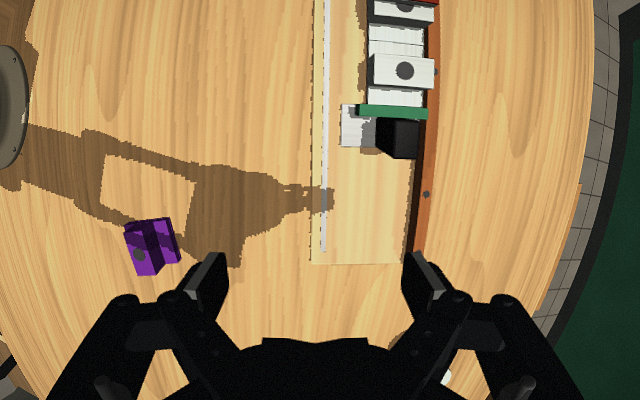

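View pics/scene3.png

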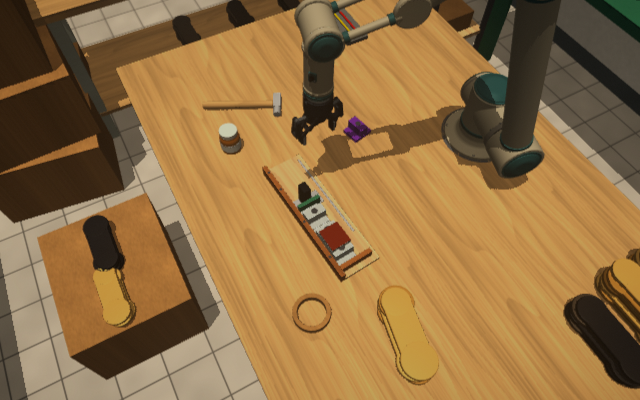

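```bash
python3 - <<'E'
from h import *
print(workorder.sign_off())
E
```

```text
the job is handed in; nothing more can be done
None
```

The blocks are packed and the job is handed in at about 55 s. Three crown-up blocks and one crown-down block were present; I saw no others. The verdict isn't reported, so the figures below are my own camera measurements in the board frame.

- **End stop:** I drew it fully back first (joint about 0.125). At the end I slid it up against the third block. Its face measured about -205 mm, level with that block's outer flange.
- **Crown-up row:** after the last push, the blocks were centred at y -34.9, -103.0 and -171.0 mm. Their x was about -30 mm and each was within 0.5° of square. The middle block had been knocked a few centimetres before I picked it up, so I measured it again first.
- **Crown-down block:** it sits in the groove between blocks 1 and 2 at (-29.8, -68.9) mm, within 0.1° of square. Its top is at 68 mm, as it should be when fully dropped.
- **After the stop was slid up:** the wrist camera confirmed block 3 and the stop, but saw block 2 and the crown-down block only in part and block 1 not at all. The scene camera showed all of them in place to within about 1–2 mm. Its coarser fit put block 3 up to 5° off square, against 0.4° from the wrist camera; I trusted the wrist reading.
- **Left alone:** I touched none of the soles, jar, hammer, tape core or purple look-alike, and they look unmoved by eye in the last picture. The gripper was clear of everything at hand-in.

One calibration point: I set the far-fence position 1.3 mm further back after the first block came to rest against it. The x figures depend on that correction.

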